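Clamp a driver board in the test fixture

TASK

Set the circuit board that carries the tall heat sink flat into the nest of the test fixture, between its two curbs, and let go. Then reach into the round well and turn the sunken knob clockwise until the jaw has pushed the board against the fence and holds it snugly; feel for it, and do not overtighten. Do not knock the well's walls, and leave the flat board and the screwdriver where they lie.

Things in the scene. Friction and masses are not known exactly. Their poses are not given: they have to be found in the camera images.
- board_grip (a point): The board to clamp: a stiff green plate 70 x 56 x 6 mm (x, y, z) with a finned heat sink in its middle, 22 mm in x, 30 mm in y, top 38 mm above the underside. This point is on its centre line, 28 mm above the underside, 22 mm above the plate: grasp the heat sink here across its 22 mm (24 mm of bare plate either side). z up; 0.1 to 0.2 kg. Either way round in the nest will do.
- board: The same board: origin at the centre of its underside, same axes. A terminal block 12 x 9 x 9 mm stands in each corner.
- fixture: The test fixture, fixed on the desk: an aluminium base plate 136 x 270 x 12 mm; origin on the desk, z up. Its +y half has the nest, its -y half a grey control block with the well. The fence at the nest's +y end is a fixed steel bar 76 x 14 mm, top 37 mm above the desk; its face, square to y, has been set anywhere from y = 56 to 64 mm and is not measured.
- nest (a point): Middle of the nest's black floor, 15 mm above the desk, at the fixture's x = 0, y = 30 mm; the fixture's axes. Two curbs run along y, inner faces at x = -38 and +38 mm, 8 mm wide, tops 7 mm above this floor, 60 mm long. The board lies between them with its 70 mm along x (3 mm spare each side), its 56 mm along y, between the jaw (-y) and the fence (+y).
- well: The grey control block, 124 x 122 mm, from 12 to 60 mm above the desk, with a round well 92 mm across that goes down to the base plate (12 mm above the desk). Origin on the well's axis, on its floor; the fixture's axes. Pressing its walls with over 10 N counts as knocking them.
- knob_grip (a point): The black knob amid the well: a bar 40 mm long along this point's x, 14 mm wide in y, from 18 to 48 mm above the desk. This point is on its upright axis, 38 mm above the desk. Clockwise from above closes the jaw, 10 mm per rad; 3.2 rad of travel, 0 to 0.2 used at the start; it stays where it is left. Its friction, 0.20 N m, opposes its last creep, so at standstill it may read either way.
- jaw: The steel jaw, 56 mm long in x, 9 mm thick, 16 to 32 mm above the desk; origin at the bottom middle of its board-side face; closes along +y on a 3.5 N/mm spring. The board has 8 to 18 mm of play at first. Once it meets the fence the knob's torque rises 0.35 N m per rad. Held right: 0.07 to 0.15 N m above the free-running reading taken the same way, best 0.11 (jaw force 7 to 15 N).
- spare: A second board of the same plate and terminals but without a heat sink, 16 mm tall, lying on the desk: leave it alone. Origin at the centre of its underside.
- screwdriver: A screwdriver lying on the desk in front of the fixture: leave it alone. Its x runs from handle to tip.
Not all that is in view belongs to the job. What is shaped like the board but turquoise or yellow is not meant.

How it is judged:
By the outcome, as a careful person would: the job done as asked, in the order asked, and still so for the second after the job is handed in, with the robot touching nothing.
It also fails if it takes over 67 s, if anything falls off the work surface, if the arm or the gripper's body presses on something with over 40 N, if the wrist force passes 120 N, or if a joint passes its speed limit or range.

ROBOT

A 7-joint arm with a two-finger parallel gripper is mounted at the origin on the work surface. World frame = base frame: x ahead of the robot, y to its left, z up, the work surface at z = 0. Lengths are in m, angles in rad, forces in N, time in s.
With the tool pointing down it reaches from about 0.425 to 0.925 m from the base axis. Payload 6.8 kg.
Tool frame: the origin (TCP) lies at the centre of the arm's flange, where the gripper is bolted on; the fingertips stand 173 mm ahead of it and the grasp point (between the pads) lies 155 mm ahead of it (r.hold_point_z is the distance from the TCP to the grasp point, in m); z points along the fingers, x is the direction in which the jaws open and shut, and the axes are right-handed (so a half turn about z gives the same grasp; the last joint's range is limited). The gripper opens to 85 mm and grips with 20 to 120 N. Pads are 22 mm wide; open, the fingers measure 114 mm over their backs; the gripper's body (76 mm by 85 mm) begins 54 mm behind the grasp point. The pads swing forward as they close: fully open they stand 13 mm farther back than shut.
Start: joints at [1.1, 0.477, 0.022, 1.555, -0.011, 1.109, -0.083], TCP at [0.24, -0.631, 0.405] pointing down, gripper open.
Joint ranges: [-2.96, 2.96], [-0.34, 2.1], [-1.41, 1.46], [0.24, 2.44], [-1.37, 4.51], [0.17, 1.92], [-2.96, 2.96]. Speed limits (rad/s): [2.39, 2.39, 3.14, 3.14, 3.14, 3.14, 3.14].

INTERFACE

Orientations are given as a rotation vector (axis times angle).
In Python, from bench import r gives the robot as it stands.
- The arm moves only by the tool apply_moves, never from a script. Its arguments are lists of equal length, an entry for each row: "dp": the shift along the tool's x, y, z scaled (see below), a list of three; "twist": the turn, a rotation vector about the tool's x, y, z scaled (see below), a list of three; "jaw": the closure in counts, from 0 (fully open) to 255 (shut). In form: {"dp": [[x, y, z], ...], "twist": [[rx, ry, rz], ...], "jaw": [jaw, ...]}. A call has 1 to 20 rows; each row shifts and turns the pose as measured when the row begins, along the tool's axes as they then stand; what a row does not reach is not made up. The controller multiplies each number of a shift by 12 cm and each number of a turn by 120 degrees. A row lasts 1/10 s, in which the tool goes at most 50 mm and 8.59 degrees, less where a joint would pass 70% of its speed; a pose out of reach is approached as far as the arm can. A call with a number of a shift or a turn outside -1 to 1 is refused whole. A call with a gripper value outside its range is refused whole. The fingers move at their own pace and stop on an object; "grip_force" is the grip in N (left out, the last holds). Time passes only in rows, so rows that do not move let the fingers close. It gives the time, the measured TCP pose, the force and the opening at its end, in the units of the state.
- r.get_obs(): the state, without advancing time (a new reading comes with each control period).
- r.grab_frame(name): name is "scene" or "top"; returns a dict with "color" (400x640x3 uint8, red, green, blue), "z_map" (400x640 float32, m along the optical axis (not along the pixel's ray), 0 where there is no reading), "intrinsics" (3x3 intrinsics, pixels), "R" (3x3) and "t" (3): a world point X has camera coordinates R X + t. Camera axes: x right, y down, z forward; pixel columns grow to the right and rows downward; lengths in m; the calibration is good to about 2 mm. A picture is of the moment at which its call begins.
- r.hand_in(): hands the job in, once; it reports no verdict.
The state is a dict: "clock": time; "joints": joint angles; "qvel": joint speeds; "tau": joint torques, N m; "tcp_pos": TCP position; "orientation": TCP orientation; "contact_force": force on the tool from outside, world axes, zero at the start; "moment": the same for the moment, N m; "grip_width": finger opening in m.
Only numpy, scipy, OpenCV 4.12 (cv2) and the standard library are available. Lean on these libraries where they do the work, as an engineer would, in place of code of your own. Each camera call takes 0.05 s, during which the arm holds its last target.

## Working session

There is one attempt and no reset: what is moved stays moved. The work goes in short steps, Python scripts to look and compute and a tool call to move; the robot and the scene stay as the last step left them, time stands still between calls to the robot, and variables do not carry over. Pictures are saved under pics/ and viewed, and the job is handed in when it is done.

Besides the shell and the picture viewer there is one more tool, called after "Emit:" as name(argument=value, ...) on one line, values as JSON. apply_moves: Moves the arm, as the interface text tells. Shifts and turns lie within -1 to 1; 1 stands for 12 cm of shift or 120 degrees of turn. Its arguments: {"type":"object","properties":{"dp":{"type":"array"},"twist":{"type":"array"},"jaw":{"type":"array"},"grip_force":{"type":"number"}},"required":["dp","twist","jaw"]}

```bash
ls; mkdir -p pics
python3 - <<'E'
from bench import r
import cv2,numpy as np
print(r.get_obs())
for n in ("scene","top"):
    f=r.grab_frame(n); np.savez(f"pics/{n}0.npz",**f)
    cv2.imwrite(f"pics/{n}0.png",f["color"][:,:,::-1])
    print(n,f["intrinsics"],f["R"],f["t"])
E
```

```text
pics
{'clock': 0.0, 'joints': array([ 1.09989736,  0.47779854,  0.02233431,  1.55647832, -0.01151353,
        1.10929045, -0.08311435]), 'qvel': array([ 9.76733381e-05,  2.16858871e-04, -1.05969017e-04,  4.08590003e-05,
        3.72150355e-04, -1.54535254e-03,  1.57811791e-04]), 'tau': array([-1.07191849e-03, -5.96456337e+01,  1.60824582e+00, -2.81195515e+01,
        1.26471158e-02,  9.28353227e-03, -5.32367289e-05]), 'tcp_pos': array([ 0.23946289, -0.63079132,  0.40371501]), 'orientation': array([-2.58498082e+00,  1.78368570e+00,  2.49135177e-03]), 'contact_force': array([0.96120361, 0.30766224, 0.01822948]), 'moment': array([ 0.00073691, -0.00991875,  0.01080878]), 'grip_width': 0.08570366587091854}
scene [[427.36418102   0.         316.42763525]
 [  0.         427.36418102 198.10734027]
 [  0.           0.           1.        ]] [[-0.79946689  0.6004233  -0.01856213]
 [ 0.42684842  0.54606613 -0.72084132]
 [-0.42267378 -0.58421199 -0.69285152]] [ 0.40603566 -0.19236884  1.17155806]
top [[389.66654873   0.         314.54194108]
 [  0.         389.66654873 199.03411636]
 [  0.           0.           1.        ]] [[ 0.00384327 -0.99985749  0.01643884]
 [-0.99584117 -0.00532317 -0.09095073]
 [ 0.09102528 -0.01602093 -0.9957197 ]] [0.02661598 0.52312088 0.73246954]
```

View pics/scene0.png

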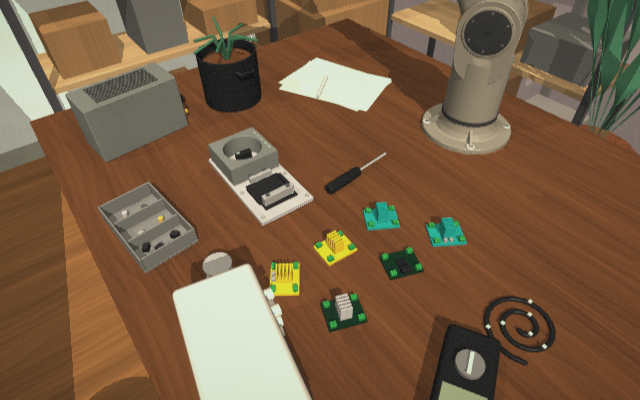

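View pics/top0.png

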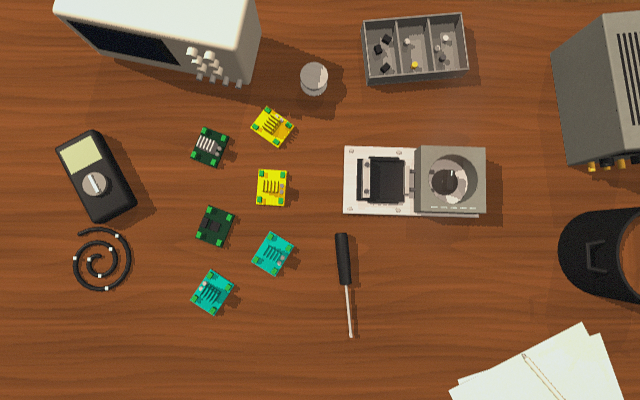

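Candidates: the green board with the heat sink, top (210,147) / scene (344,310), is the target. Flat green at top (215,227) is the spare. Yellow ones at top (272,126) and (272,188) and turquoise ones at (272,254) and (212,292) are not meant. I'll check in a close crop.

```bash
cat > h.py <<'E'
import numpy as np,cv2
def cloud(f):
    K=f["intrinsics"];z=f["z_map"];v,u=np.mgrid[0:400,0:640]
    c=np.stack([(u-K[0,2])/K[0,0]*z,(v-K[1,2])/K[1,1]*z,z],-1)
    P=(c-f["t"])@f["R"]; P[z<=0]=np.nan
    return P
def proj(f,X):
    c=np.asarray(X)@f["R"].T+f["t"]; p=c@f["intrinsics"].T; return p[...,:2]/p[...,2:]
E
python3 - <<'E'
import numpy as np,cv2
from h import *
T=dict(np.load("pics/top0.npz"));S=dict(np.load("pics/scene0.npz"))
PT=cloud(T);PS=cloud(S)
def crop(f,u0,u1,v0,v1,s): return cv2.resize(f["color"][v0:v1,u0:u1,::-1],None,fx=s,fy=s,interpolation=cv2.INTER_CUBIC)
a=crop(T,180,240,117,177,6);b=crop(S,310,380,280,340,6);
cv2.imwrite("pics/c_t.png",a);cv2.imwrite("pics/c_s.png",b)
cv2.imwrite("pics/c_f.png",crop(T,335,495,135,225,5)); cv2.imwrite("pics/c_fs.png",crop(S,200,320,120,225,6))
for n,P,uv in(("T",PT,[(210,147),(215,227),(230,170),(400,152),(380,180),(352,180),(430,160),(448,180),(300,300)]),("S",PS,[(344,310),(345,300),(300,340),(270,190),(245,155),(350,180)])):
    for u,v in uv: print(n,u,v,P[v,u].round(4))
E
```

```text
T 210 147 [0.6233 0.2329 0.0273]
T 215 227 [0.4683 0.2236 0.0082]
T 230 170 [ 0.583   0.1989 -0.0015]
T 400 152 [ 0.6186 -0.1409  0.0155]
T 380 180 [ 0.5627 -0.101   0.0118]
T 352 180 [ 0.5625 -0.0454  0.011 ]
T 430 160 [nan nan nan]
T 448 180 [ 0.5585 -0.224   0.047 ]
T 300 300 [ 3.269e-01  5.630e-02 -1.000e-04]
S 344 310 [0.6381 0.2527 0.038 ]
S 345 300 [0.6217 0.2359 0.0323]
S 300 340 [ 0.7186  0.2336 -0.0018]
S 270 190 [ 0.5639 -0.1027  0.0151]
S 245 155 [ 0.5567 -0.2232  0.0391]
S 350 180 [ 0.3978 -0.0151  0.0161]
```

View pics/c_t.png

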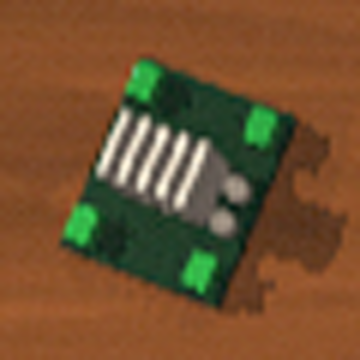

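View pics/c_s.png

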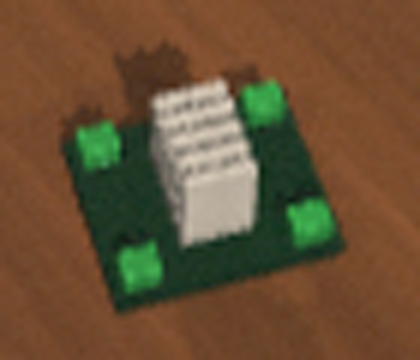

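View pics/c_f.png

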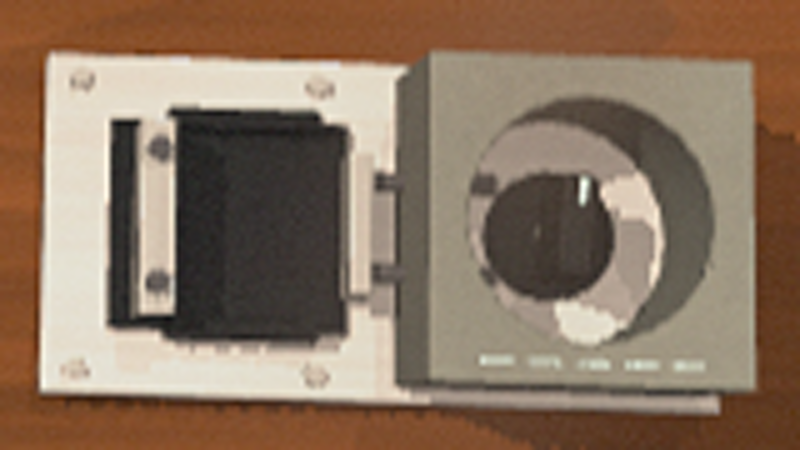

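View pics/c_fs.png

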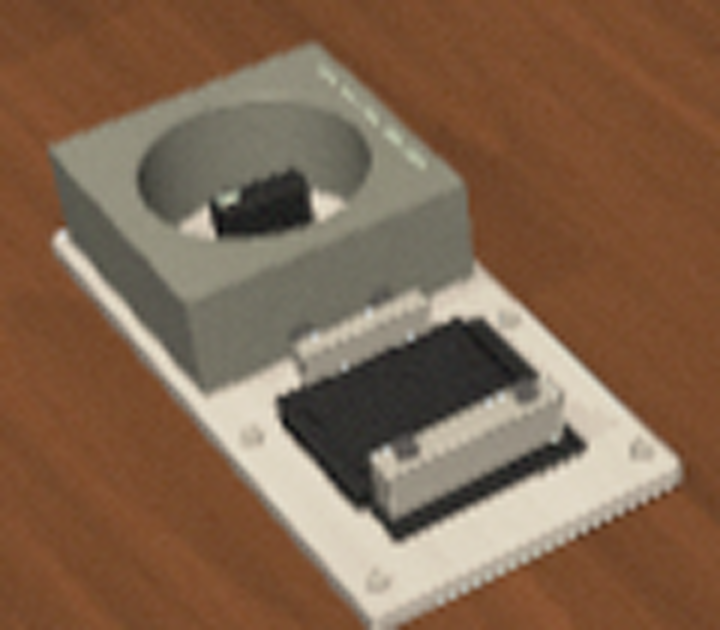

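Target confirmed: five light fins plus two small cans, at top (210,147) and scene (344,310). The fins' long side is across board x. The fixture's fence is on the left in the top view at x≈352–365, and the well is at (448,180). Now measuring.

```bash
cat > fit.py <<'E'
import numpy as np,cv2
from h import *
def rect(p):
    (c,s,a)=cv2.minAreaRect((p*1000).astype(np.float32)); return np.round(c,1),np.round(s,1),round(a,1)
T=dict(np.load("pics/top0.npz"));S=dict(np.load("pics/scene0.npz"))
for n,f in(("T",T),("S",S)):
    P=cloud(f); x,y,z=P[...,0],P[...,1],P[...,2]
    print(n,"cam",(-f["R"].T@f["t"]).round(3))
    d=(abs(x-.4)<.08)&(abs(y-.1)<.1); print(" desk z",np.nanmedian(z[d]),np.nanstd(z[d]))
    R=(x>.45)&(x<.7)&(y>-.34)&(y<.06)
    for lo,hi in((.056,.066),(.008,.0138)):
        m=R&(z>lo)&(z<hi); m2=cv2.morphologyEx(m.astype(np.uint8),cv2.MORPH_OPEN,np.ones((2,2)))>0
        print(" fix",lo,m2.sum(),rect(P[m2][:,:2]), np.median(z[m2]))
    B=(x>.57)&(x<.68)&(y>.18)&(y<.29)
    m=B&(z>.004)&(z<.0095);print(" board plate",m.sum(),rect(P[m][:,:2]),np.median(z[m]))
    m=B&(z>.026);print(" sink",m.sum(),rect(P[m][:,:2]),np.max(z[m]))
    # fence, jaw, knob
    m=R&(y>-.1)&(z>.032)&(z<.042);print(" fence",m.sum(),rect(P[m][:,:2]),np.median(z[m]))
    m=R&(y<-.1)&(y>-.17)&(z>.027)&(z<.036);print(" jaw",m.sum(),rect(P[m][:,:2]),np.median(z[m]))
    c=(abs(x-.56)<.035)&(abs(y+.225)<.035)&(z>.042)&(z<.052);print(" knob",c.sum(),rect(P[c][:,:2]) if c.sum()>5 else "",)
E
python3 fit.py
```

```text
T cam [0.454 0.041 0.776]
 desk z -0.0003890498543509946 0.005293734297294345
 fix 0.056 2437 (array([ 534.5, -268. ]), array([ 83.3, 201.2]), 38.4) nan
 fix 0.008 3442 (array([ 504.7, -146.2]), array([288.6, 127.1]), 61.4) nan
 board plate 475 (array([627. , 238.1]), array([86.8, 70.5]), 69.9) 0.00561591840739744
 sink 196 (array([627.8, 240.3]), array([31.2, 22.4]), 68.0) 0.03975136148302726
 fence 281 (array([563.1, -69.6]), array([13.9, 74.6]), 88.1) 0.03644403713551803
 jaw 259 (array([ 560.4, -156.6]), array([ 24.7, 123.7]), 89.3) 0.030665999603860208
 knob 160 (array([ 569.8, -233.9]), array([24.1, 65.3]), 64.4)
S cam [0.902 0.546 0.681]
 desk z 0.00013936870998717204 0.007166805448876876
 fix 0.056 985 (array([ 558.8, -227.1]), array([124.5, 120.9]), 86.6) nan
 fix 0.008 1347 (array([ 539.5, -157.5]), array([266.2, 174.9]), 87.5) nan
 board plate 633 (array([628.9, 241.2]), array([56.8, 70.4]), 68.2) 0.005788560543567696
 sink 249 (array([628.6, 240.3]), array([32.9, 22.4]), 69.1) 0.040323858664232784
 fence 190 (array([563.7, -69.1]), array([76.7, 18.8]), 1.3) 0.03658351580163345
 jaw 226 (array([ 559.7, -156.1]), array([ 27.2, 124.1]), 89.8) 0.03127534359788535
 knob 84 (array([ 559.5, -239. ]), array([68.3, 41.7]), 0.1)
```

```bash
cat > fit2.py <<'E'
import numpy as np,cv2
from h import *
from scipy.optimize import minimize
T=dict(np.load("pics/top0.npz"));S=dict(np.load("pics/scene0.npz"))
SS=8
def render(f,pose,polys,box):
    u0,u1,v0,v1=box; im=np.zeros(((v1-v0)*SS,(u1-u0)*SS),np.float32)
    c,s=np.cos(pose[2]),np.sin(pose[2])
    for q,z,val in polys:
        X=np.c_[pose[0]+c*q[:,0]-s*q[:,1],pose[1]+s*q[:,0]+c*q[:,1],np.full(len(q),z)]
        p=(proj(f,X)-[u0,v0]+.5)*SS
        cv2.fillPoly(im,[np.round(p*16).astype(np.int32)],val,shift=4)
    return cv2.resize(im,((u1-u0),(v1-v0)),interpolation=cv2.INTER_AREA)
def rc(x0,x1,y0,y1): return np.array([[x0,y0],[x1,y0],[x1,y1],[x0,y1]],float)
def circ(r): a=np.linspace(0,2*np.pi,80); return np.c_[np.cos(a),np.sin(a)]*r
def fit(f,mask,polys,p0,box,valid=None):
    u0,u1,v0,v1=box; M=mask[v0:v1,u0:u1].astype(np.float32)
    W=np.ones_like(M) if valid is None else valid[v0:v1,u0:u1]
    cost=lambda p:(W*abs(render(f,[p[0]/1000,p[1]/1000,p[2]/100],polys,box)-M)).sum()
    best=None
    for k in range(3):
        x0=np.array([p0[0]*1e3,p0[1]*1e3,p0[2]*100]) if best is None else best.x
        best=minimize(cost,x0,method="Nelder-Mead",options=dict(initial_simplex=x0+np.vstack([np.zeros(3),np.diag([4-k,4-k,3.])]),xatol=.02,fatol=.05))
    return best.x.round(2)*[1,1,.01],round(best.fun,1),M.sum()
def zmask(f,box3,lo,hi):
    P=cloud(f); x,y,z=P[...,0],P[...,1],P[...,2]
    return (x>box3[0])&(x<box3[1])&(y>box3[2])&(y<box3[3])&(z>lo)&(z<hi)
if __name__=="__main__":
  for n,f in(("T",T),("S",S)):
    bx=(320,520,120,250) if n=="T" else (190,330,110,230)
    P=cloud(f);nanok=~np.isnan(P[...,2])
    m=zmask(f,(.45,.7,-.32,-.1),.054,.066)
    print(n,"block",fit(f,m,[(rc(-.062,.062,-.061,.061),.06,1),(circ(.046),.06,0)],(.559,-.227,-.03),bx))
    m=zmask(f,(.45,.7,-.1,.0),.0305,.042)
    print(n,"fence",fit(f,m,[(rc(-.038,.038,-.007,.007),.037,1)],(.563,-.069,-.03),bx))
    m=zmask(f,(.45,.7,-.17,-.1),.028,.036)&~zmask(f,(.45,.7,-.32,-.165),-1,1)
    print(n,"jaw px",m.sum())
    g=f["color"].astype(int); br=g.min(2); 
    bx2=(195,225,125,168) if n=="T" else (300,390,280,345)
    bx2=(180,240,117,177) if n=="T" else (310,380,280,340)
    col=f["color"].astype(int); m=(col[...,0]<col[...,1]+15)|(col.min(2)>110)
    xs=zmask(f,(.56,.70,.17,.31),.0035,.06)
    print(n,"board z",fit(f,zmask(f,(.56,.70,.17,.31),.003,.012),[(rc(-.035,.035,-.028,.028),.006,1)],(.628,.240,-.36),bx2,valid=(~zmask(f,(.56,.7,.17,.31),.012,1)).astype(float)))
    sk=zmask(f,(.56,.70,.17,.31),.030,.06)
    print(n,"sink",fit(f,sk,[(rc(-.011,.011,-.015,.015),.038,1)],(.628,.240,-.36),bx2))
E
python3 fit2.py
```

```text
T block (array([ 5.5864e+02, -2.2759e+02, -2.6500e-02]), np.float64(157.2), np.float32(2508.0))
T fence (array([ 5.6295e+02, -6.9120e+01, -2.4700e-02]), np.float64(22.8), np.float32(285.0))
T jaw px 149
T board z (array([ 6.2766e+02,  2.4010e+02, -3.7460e-01]), np.float64(53.5), np.float32(595.0))
T sink (array([ 6.2713e+02,  2.3942e+02, -3.5810e-01]), np.float64(57.3), np.float32(160.0))
S block (array([ 5.6021e+02, -2.2528e+02, -3.2400e-02]), np.float64(184.6), np.float32(1075.0))
S fence (array([ 5.6488e+02, -6.6930e+01, -1.0300e-02]), np.float64(56.3), np.float32(207.0))
S jaw px 88
S board z (array([ 6.2910e+02,  2.4128e+02, -3.7790e-01]), np.float64(45.8), np.float32(726.0))
S sink (array([ 6.3035e+02,  2.4209e+02, -3.8690e-01]), np.float64(38.7), np.float32(225.0))
```

```bash
cat > m3.py <<'E'
from fit2 import *
for n,f in(("T",T),("S",S)):
    bx=(320,520,120,250) if n=="T" else (190,330,110,230)
    P=cloud(f)
    near=(P[...,1]>-.14)|np.isnan(P[...,1])
    m=zmask(f,(.45,.7,-.32,.03),.006,.06)
    print(n,"base",fit(f,m,[(rc(-.068,.068,-.135,.135),.012,1)],(.561,-.137,-.028),bx,valid=((P[...,1]>-.14)&~((P[...,2]>.015))).astype(float)))
    # profile along fixture y through x~0: heights
    fx=np.array([.5587,-.2275]) if n=="T" else np.array([.560,-.2255])
    th=-.028; c,s=np.cos(th),np.sin(th)
    d=P[...,:2]-fx; lx=c*d[...,0]+s*d[...,1]; ly=-s*d[...,0]+c*d[...,1]
    for x0 in(-15,15):
        k=(abs(lx*1e3-x0)<6)&(ly>.055)&(ly<.18)&~np.isnan(P[...,2])
        o=np.argsort(ly[k]); print(n,x0,[(round(a*1e3),round(b*1e3)) for a,b in zip(ly[k][o],P[...,2][k][o])][::2])
    kn=(np.hypot(lx,ly)<.04)&(P[...,2]>.036)&(P[...,2]<.055)
    q=np.c_[lx[kn],ly[kn]]*1e3; print(n,"knob",len(q),cv2.minAreaRect(q.astype(np.float32)))
    big=cv2.resize(f["color"][:,:,::-1][(150,130)[n=="S"]:(210,175)[n=="S"],(415,215)[n=="S"]:(485,275)[n=="S"]],None,fx=9,fy=9,interpolation=cv2.INTER_CUBIC)
    cv2.imwrite(f"pics/knob_{n}.png",cv2.convertScaleAbs(big,alpha=2))
E
python3 m3.py
```

```text
T base (array([ 5.5992e+02, -1.6225e+02, -2.7700e-02]), np.float64(46.9), np.float32(9144.0))
T -15 [(55, 60), (56, 56), (56, 58), (57, 60), (57, 62), (58, 58), (58, 58), (59, 47), (59, 61), (59, 55), (59, 35), (59, 49), (59, 14), (59, 43), (59, 56), (59, 43), (59, 22), (59, 56), (60, 29), (60, 36), (60, 43), (60, 23), (60, 23), (60, 31), (60, 17), (60, 59), (60, 10), (61, 27), (61, 14), (62, 26), (63, 11), (63, 28), (64, 11), (65, 27), (66, 23), (66, 25), (66, 11), (67, 22), (68, 25), (70, 24), (71, 28), (73, 28), (73, 30), (73, 30), (75, 29), (76, 31), (76, 32), (77, 30), (77, 30), (78, 33), (79, 30), (79, 31), (80, 32), (81, 32), (82, 32), (82, 33), (82, 17), (82, 18), (82, 20), (82, 28), (83, 28), (83, 21), (83, 13), (83, 13), (83, 15), (85, 15), (85, 15), (86, 16), (86, 11), (87, 15), (88, 16), (89, 13), (89, 15), (89, 15), (91, 13), (91, 15), (92, 17), (93, 14), (93, 15), (93, 16), (95, 13), (95, 15), (95, 16), (97, 14), (97, 14), (99, 14), (99, 15), (99, 15), (99, 16), (101, 14), (101, 16), (101, 16), (103, 14), (103, 15), (104, 12), (105, 14), (105, 16), (105, 17), (107, 13),
[... 5871 characters left out ...]
 14), (118, 14), (120, 14), (121, 15), (122, 14), (123, 16), (125, 15), (127, 15), (151, 37), (153, 37), (153, 39), (155, 37), (156, 38), (158, 37), (159, 38), (159, 34), (160, 37), (161, 28), (161, 36), (161, 17), (162, 38), (162, 30), (162, 16), (162, 21), (162, 19), (162, 30), (162, 15), (162, 23), (163, 36), (163, 28), (163, 35), (164, 30), (164, 21), (164, 33), (164, 17), (165, 16), (165, 27), (166, 15), (166, 39), (167, 13), (168, 17), (169, 16), (170, 13), (170, 13), (171, 11), (171, 13), (172, 11), (173, 17), (173, 11), (175, 11), (176, 11), (177, 13), (179, 13), (179, 10)]
S knob 112 ((-0.4600830078125, -1.3413619995117188), (16.22227668762207, 40.51994323730469), 80.00953674316406)
```

```bash
python3 -c "
import cv2,numpy as np
a=cv2.imread('pics/knob_T.png');b=cv2.imread('pics/knob_S.png')
a=cv2.resize(a,(400,343));b=cv2.resize(b,(400,300));c=np.zeros((343,800,3),np.uint8);c[:,:400]=a;c[:300,400:]=b;cv2.imwrite('pics/knob.png',c)"
```

```text
(no output)
```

View pics/knob.png

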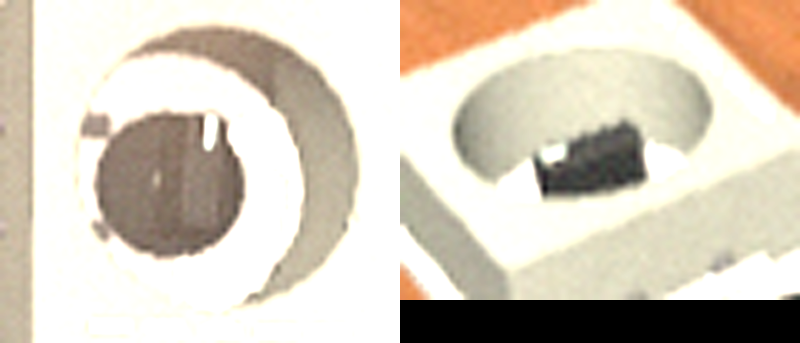

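```bash
cat > plan.py <<'E'
import numpy as np,sys
from scipy.spatial.transform import Rotation as Ro
from bench import r
def state():
    o=r.get_obs(); R=Ro.from_rotvec(o["orientation"]).as_matrix(); return o,o["tcp_pos"],R
def show():
    o,p,R=state(); a=np.degrees(np.arctan2(R[1,0],R[0,0]))
    print("t",round(o["clock"],2),"tcp",(p*1e3).round(2),"xang",round(a,2),"tilt z",R[:,2].round(4),"w",round(o["grip_width"]*1e3,2),"F",o["contact_force"].round(2),"M",o["moment"].round(3),"j",o["joints"].round(3))
def goal(pos,ang,n=1):
    """pos m, ang deg of tool x; prints total shift in mm and the scaled numbers; turn too"""
    o,p,R=state(); a=np.radians(ang)
    G=np.array([[np.cos(a),np.sin(a),0],[np.sin(a),-np.cos(a),0],[0,0,-1.]])
    w=Ro.from_matrix(R.T@G.T.T).as_rotvec()
    d=R.T@(np.array(pos)-p)
    print("shift tool mm",(d*1e3).round(1),"dp tot",(d/.12).round(3),"twist tot",(w/np.radians(120)).round(4),"deg",np.degrees(w).round(1), "dp in goal axes",(G.T@(np.array(pos)-p)/.12).round(3))
E
python3 - <<'E'
from plan import *
from h import *
show(); goal((.628,.2407,.40),-21.4); goal((.628,.2407,.40),158.6)
T=dict(np.load("pics/top0.npz"));S=dict(np.load("pics/scene0.npz"))
A=np.array([.24,-.63]);B=np.array([.628,.241]);L=np.linalg.norm(B-A);u=(B-A)/L
for f in(T,S):
    P=cloud(f);d=P[...,:2]-A;s=d@u;e=abs(d@np.array([-u[1],u[0]]))
    m=(e<.12)&(s>-.1)&(s<L+.1)&(P[...,2]>.05)
    for k in np.arange(-.1,L+.1,.1):
        mm=m&(s>=k)&(s<k+.1); print(round(k,1),mm.sum(),P[...,2][mm].max().round(3) if mm.any() else 0,end="; ")
    print()
E
```

```text
t 0.1 tcp [ 239.49 -630.83  403.81] xang -69.21 tilt z [-7.0e-04  1.5e-03 -1.0e+00] w 85.16 F [ 0.64  0.19 -0.63] M [ 0.028  0.051 -0.043] j [ 1.1    0.478  0.022  1.556 -0.012  1.109 -0.083]
shift tool mm [-676.9 -672.5    4.8] dp tot [-5.641 -5.604  0.04 ] twist tot [-3.000e-04  8.000e-04 -3.984e-01] deg [ -0.    0.1 -47.8] dp in goal axes [ 0.364 -7.943  0.032]
shift tool mm [-676.9 -672.5    4.8] dp tot [-5.641 -5.604  0.04 ] twist tot [9.0000e-04 3.0000e-04 1.1016e+00] deg [1.000e-01 0.000e+00 1.322e+02] dp in goal axes [-0.364  7.943  0.032]
-0.1 0 0; 0.0 0 0; 0.1 1257 0.151; 0.2 2018 0.152; 0.3 0 0; 0.4 609 0.063; 0.5 587 0.063; 0.6 0 0; 0.7 0 0; 0.8 0 0; 0.9 117 0.15; 1.0 363 0.169; 
-0.1 0 0; 0.0 120 0.195; 0.1 620 0.2; 0.2 798 0.214; 0.3 0 0; 0.4 246 0.063; 0.5 294 0.063; 0.6 0 0; 0.7 0 0; 0.8 0 0; 0.9 11 0.149; 1.0 146 0.167;
```

Emit:
apply_moves(dp=[[-0.15,-0.15,-0.2],[-0.25,-0.25,-0.15],[-0.25,-0.25,-0.1],[-0.25,-0.25,0],[-0.25,-0.25,0],[-0.25,-0.25,0],[-0.25,-0.25,0],[-0.25,-0.25,0],[-0.25,-0.25,0],[-0.25,-0.25,0],[-0.25,-0.25,0],[-0.25,-0.25,0],[-0.25,-0.25,0],[-0.25,-0.25,0],[-0.25,-0.25,0],[-0.25,-0.25,0],[-0.25,-0.25,0],[-0.25,-0.25,0],[-0.25,-0.25,0],[-0.25,-0.25,0]], twist=[[0,0,0],[0,0,0],[0,0,0],[0,0,0],[0,0,0],[0,0,0],[0,0,0],[0,0,0],[0,0,0],[0,0,0],[0,0,0],[0,0,0],[0,0,0],[0,0,0],[0,0,0],[0,0,0],[0,0,0],[0,0,0],[0,0,0],[0,0,0]], jaw=[0,0,0,0,0,0,0,0,0,0,0,0,0,0,0,0,0,0,0,0])

```text
clock: 2.1
tcp_pos: [0.5902, 0.1499, 0.4533]
orientation: [2.569, -1.801, -0.016]
contact_force: [0.1, -0.0, -0.3]
grip_width: 0.0854
```

Run:
```python
from plan import *
show(); goal((.6284,.2407,.26),-21.4)
```

```text
t 2.1 tcp [590.15 149.92 453.31] xang -70.07 tilt z [-0.0108  0.0021 -0.9999] w 85.45 F [ 0.08 -0.05 -0.27] M [-0.018 -0.074 -0.035] j [ 0.012  0.371 -0.475  1.634  0.172  1.189 -1.724]
shift tool mm [-71.2 -68.7 193.1] dp tot [-0.594 -0.573  1.609] twist tot [ 0.0031  0.0044 -0.4056] deg [  0.4   0.5 -48.7] dp in goal axes [ 0.021 -0.821  1.611]
```

Emit:
apply_moves(dp=[[0,0,0.15],[0,0,0.2],[0,0,0.2],[0,0,0.2],[0,0,0.2],[0,0,0.2],[0,-0.2,0.1],[0,-0.25,0.1],[0,-0.2,0.1],[0,-0.1,0.05],[0,0,0]], twist=[[0,0,-0.065],[0.003,0.004,-0.068],[0,0,-0.068],[0,0,-0.068],[0,0,-0.068],[0,0,-0.068],[0,0,0],[0,0,0],[0,0,0],[0,0,0],[0,0,0]], jaw=[0,0,0,0,0,0,0,0,0,0,0])

```text
clock: 3.2
tcp_pos: [0.6193, 0.2449, 0.2611]
orientation: [3.097, -0.52, -0.013]
contact_force: [-0.0, 0.1, -0.3]
grip_width: 0.0854
```

Run:
```python
from plan import *
show(); goal((.6284,.2407,.183),-21.4)
```

```text
t 3.2 tcp [619.27 244.87 261.09] xang -19.05 tilt z [-8.4e-03 -4.0e-04 -1.0e+00] w 85.45 F [-0.03  0.12 -0.31] M [ 0.054 -0.014  0.013] j [-0.074  0.685 -0.573  1.656  0.434  0.939 -1.14 ]
shift tool mm [10.6  0.7 78. ] dp tot [0.088 0.006 0.65 ] twist tot [0.0016 0.0037 0.0196] deg [0.2 0.4 2.3] dp in goal axes [0.084 0.005 0.651]
```

Emit:
apply_moves(dp=[[0.085,0.005,0.05],[0,0,0.1],[0,0,0.1],[0,0,0]], twist=[[0.0016,0.0037,0.02],[0,0,0],[0,0,0],[0,0,0]], jaw=[0,0,0,0])

```text
clock: 3.6
tcp_pos: [0.63, 0.2362, 0.2294]
orientation: [3.082, -0.596, 0.004]
contact_force: [-0.3, -0.6, -0.3]
grip_width: 0.0857
```

Run:
```python
from plan import *
show(); goal((.6284,.2407,.183),-21.4)
```

```text
t 3.6 tcp [630.03 236.24 229.42] xang -21.91 tilt z [ 0.0017 -0.003  -1.    ] w 85.65 F [-0.35 -0.57 -0.3 ] M [ 0.003 -0.029  0.012] j [-0.084  0.726 -0.538  1.657  0.458  0.887 -1.187]
shift tool mm [-3.3 -3.6 46.4] dp tot [-0.028 -0.03   0.387] twist tot [ 0.001  -0.0013 -0.0042] deg [ 0.1 -0.2 -0.5] dp in goal axes [-0.026 -0.03   0.387]
```

Emit:
apply_moves(dp=[[-0.026,-0.03,0.08],[0,0,0.08],[0,0,0.08],[0,0,0.05],[0,0,0]], twist=[[0.001,-0.0013,-0.004],[0,0,0],[0,0,0],[0,0,0],[0,0,0]], jaw=[0,0,0,0,0])

```text
clock: 4.1
tcp_pos: [0.6281, 0.24, 0.1913]
orientation: [3.086, -0.584, -0.001]
contact_force: [-0.8, -0.1, 0.0]
grip_width: 0.0855
```

Run:
```python
from plan import *
show(); goal((.6284,.2407,.183),-21.4)
```

```text
t 4.1 tcp [628.08 240.05 191.34] xang -21.42 tilt z [-8.e-04 -4.e-04 -1.e+00] w 85.48 F [-0.82 -0.07  0.04] M [ 0.01  -0.022  0.033] j [-0.102  0.774 -0.518  1.67   0.488  0.831 -1.207]
shift tool mm [ 0.1 -0.7  8.3] dp tot [ 0.001 -0.006  0.069] twist tot [ 0.0003  0.0003 -0.0002] deg [ 0.  0. -0.] dp in goal axes [ 0.    -0.006  0.07 ]
```

Emit:
apply_moves(dp=[[0,-0.006,0.05],[0,0,0.022],[0,0,0],[0,0,0],[0,0,0],[0,0,0],[0,0,0],[0,0,0],[0,0,0],[0,0,0]], twist=[[0,0,0],[0,0,0],[0,0,0],[0,0,0],[0,0,0],[0,0,0],[0,0,0],[0,0,0],[0,0,0],[0,0,0]], jaw=[0,0,0,255,255,255,255,255,255,255], grip_force=40)

```text
clock: 5.1
tcp_pos: [0.6289, 0.2412, 0.1834]
orientation: [-3.086, 0.584, -0.002]
contact_force: [0.1, -0.2, 0.4]
grip_width: 0.0213
```

Run:
```python
from plan import *
show(); goal((.6284,.2407,.183),-21.4)
```

```text
t 5.1 tcp [628.91 241.24 183.35] xang -21.42 tilt z [ 1.3e-03  6.0e-04 -1.0e+00] w 21.33 F [ 0.14 -0.2   0.44] M [ 0.075  0.026 -0.027] j [-0.107  0.785 -0.513  1.67   0.495  0.818 -1.213]
shift tool mm [-0.3  0.7  0.4] dp tot [-0.002  0.006  0.003] twist tot [-0.0005 -0.0005 -0.0002] deg [-0.1 -0.1 -0. ] dp in goal axes [-0.002  0.006  0.003]
```

Emit:
apply_moves(dp=[[0,0,-0.05],[0,0,-0.15],[0,0,-0.2],[0,0,-0.25],[0,0,-0.2],[0,0,-0.05],[0,0,0]], twist=[[0,0,0],[0,0,0],[0,0,0],[0,0,0],[0,0,0],[0,0,0],[0,0,0]], jaw=[255,255,255,255,255,255,255])

```text
clock: 5.8
tcp_pos: [0.6284, 0.2414, 0.3004]
orientation: [-3.086, 0.583, -0.003]
contact_force: [0.2, 0.0, -1.8]
grip_width: 0.0214
```

Run:
```python
from plan import *
show(); goal((.5627,-.1095,.29),-21.4);goal((.5627,-.1095,.29),-1.6)
```

```text
t 5.8 tcp [628.35 241.35 300.44] xang -21.38 tilt z [ 0.002  0.001 -1.   ] w 21.45 F [ 0.2   0.03 -1.85] M [ 0.008 -0.058  0.038] j [-0.062  0.646 -0.58   1.618  0.404  0.998 -1.145]
shift tool mm [ 66.8 350.7  10. ] dp tot [0.556 2.922 0.083] twist tot [-0.0008 -0.0007  0.0002] deg [-0.1 -0.1  0. ] dp in goal axes [0.557 2.922 0.087]
shift tool mm [ 66.8 350.7  10. ] dp tot [0.556 2.922 0.083] twist tot [-0.0007 -0.0009 -0.1648] deg [ -0.1  -0.1 -19.8] dp in goal axes [-0.465  2.938  0.087]
```

Emit:
apply_moves(dp=[[0.02,0.12,0],[0.05,0.25,0],[0.055,0.29,0],[0.055,0.29,0],[0.055,0.29,0.01],[0.055,0.29,0.01],[0.055,0.29,0.01],[0.055,0.29,0.01],[0.055,0.29,0.01],[0.055,0.29,0.01],[0.04,0.2,0.01],[0.02,0.1,0],[0,0,0],[0,0,0],[0,0,0],[0,0,0],[0,0,0]], twist=[[0,0,0],[0,0,0],[0,0,0],[0,0,0],[0,0,0],[0,0,0],[0,0,0],[0,0,0],[0,0,0],[0,0,0],[0,0,0],[0,0,-0.04],[0,0,-0.05],[0,0,-0.05],[0,0,-0.025],[0,0,0],[0,0,0]], jaw=[255,255,255,255,255,255,255,255,255,255,255,255,255,255,255,255,255])

```text
clock: 7.5
tcp_pos: [0.5385, -0.1516, 0.2689]
orientation: [3.137, -0.047, -0.066]
contact_force: [0.5, 0.3, -1.2]
grip_width: 0.0212
```

Run:
```python
from plan import *
show(); goal((.5627,-.1095,.29),-1.6)
import cv2
for n in("top","scene"):
    f=r.grab_frame(n);np.savez(f"pics/{n}1.npz",**f);cv2.imwrite(f"pics/{n}1.png",f["color"][:,:,::-1])
```

```text
t 7.5 tcp [ 538.54 -151.58  268.86] xang -1.71 tilt z [-0.042  -0.0031 -0.9991] w 21.23 F [ 0.51  0.26 -1.18] M [-0.035 -0.047  0.041] j [ 0.649  0.546 -0.635  1.901  0.422  0.874 -0.237]
shift tool mm [ 22.  -42.7 -22.3] dp tot [ 0.183 -0.356 -0.186] twist tot [ 0.0021  0.02   -0.0008] deg [ 0.2  2.4 -0.1] dp in goal axes [ 0.191 -0.356 -0.176]
```

View pics/scene1.png

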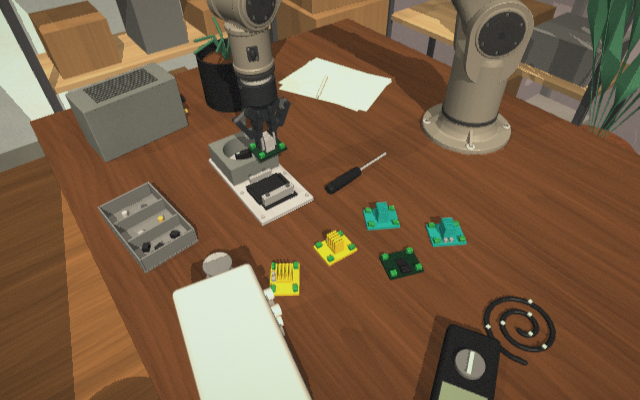

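View pics/top1.png

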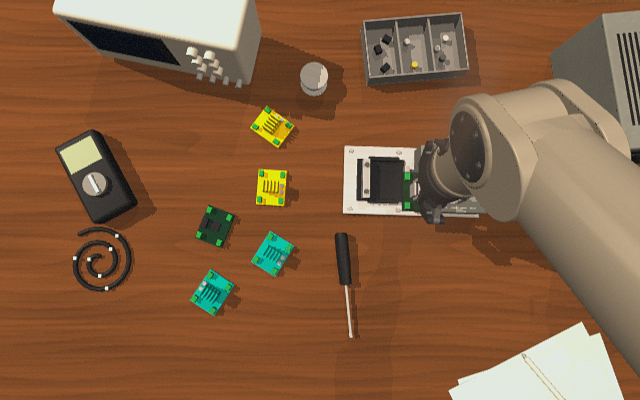

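The board is held at scene (268,152), with the plate visible and level, and it has overshot toward the well side. I'm correcting position and tilt before measuring it.

Emit:
apply_moves(dp=[[0.04,-0.06,-0.1],[0.06,-0.1,-0.08],[0.05,-0.1,0],[0.04,-0.09,0],[0,0,0],[0,0,0]], twist=[[0.002,0.02,-0.001],[0,0,0],[0,0,0],[0,0,0],[0,0,0],[0,0,0]], jaw=[255,255,255,255,255,255])

```text
clock: 8.2
tcp_pos: [0.5664, -0.1032, 0.2938]
orientation: [-3.14, 0.038, -0.012]
contact_force: [-0.7, 0.2, -0.7]
grip_width: 0.0213
```

Run:
```python
from plan import *
show(); goal((.5627,-.1095,.2),-1.6)
```

```text
t 8.2 tcp [ 566.4  -103.24  293.82] xang -1.4 tilt z [ 7.4e-03  8.0e-04 -1.0e+00] w 21.33 F [-0.68  0.23 -0.73] M [-0.034 -0.01   0.006] j [ 0.576  0.528 -0.659  1.863  0.41   0.881 -0.305]
shift tool mm [-4.2  6.4 93.8] dp tot [-0.035  0.054  0.782] twist tot [-0.0005 -0.0035  0.0017] deg [-0.1 -0.4  0.2] dp in goal axes [-0.029  0.053  0.782]
```

Emit:
apply_moves(dp=[[-0.03,0.053,0.1],[0,0,0.15],[0,0,0.15],[0,0,0.08],[0,0,0],[0,0,0]], twist=[[-0.0005,-0.0035,0.0017],[0,0,0],[0,0,0],[0,0,0],[0,0,0],[0,0,0]], jaw=[255,255,255,255,255,255])

```text
clock: 8.8
tcp_pos: [0.5599, -0.1142, 0.23]
orientation: [3.139, -0.051, -0.011]
contact_force: [-0.0, -0.1, -1.2]
grip_width: 0.0215
```

Run:
```python
from plan import *
show(); goal((.5627,-.1095,.2),-1.6)
import cv2
for n in("top","scene"):
    f=r.grab_frame(n);np.savez(f"pics/{n}2.npz",**f)
    u0,u1,v0,v1=(335,495,110,230) if n=="top" else (200,330,90,225)
    cv2.imwrite(f"pics/{n}2.png",cv2.resize(f["color"][v0:v1,u0:u1,::-1],None,fx=4.4,fy=4.4,interpolation=cv2.INTER_CUBIC))
```

```text
t 8.8 tcp [ 559.86 -114.21  230.  ] xang -1.88 tilt z [-0.0071 -0.0023 -1.    ] w 21.51 F [-0.01 -0.14 -1.25] M [-0.012  0.008 -0.013] j [ 0.551  0.609 -0.603  1.905  0.482  0.783 -0.354]
shift tool mm [ 2.9 -4.9 30. ] dp tot [ 0.024 -0.041  0.25 ] twist tot [ 0.0012  0.0034 -0.0023] deg [ 0.1  0.4 -0.3] dp in goal axes [ 0.023 -0.04   0.25 ]
```

View pics/scene2.png

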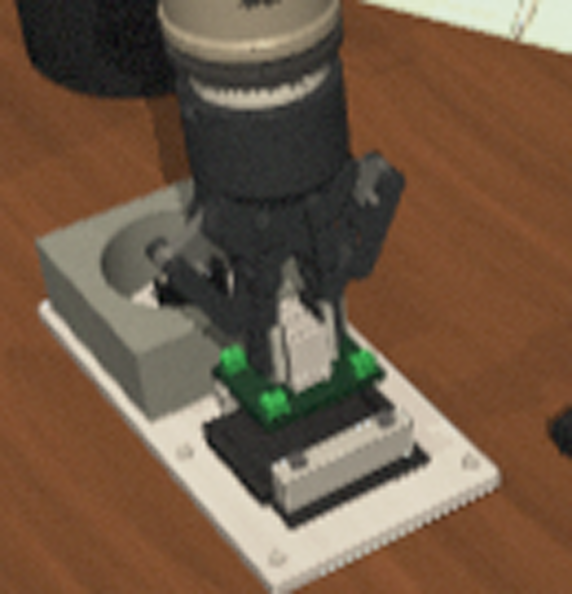

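View pics/top2.png

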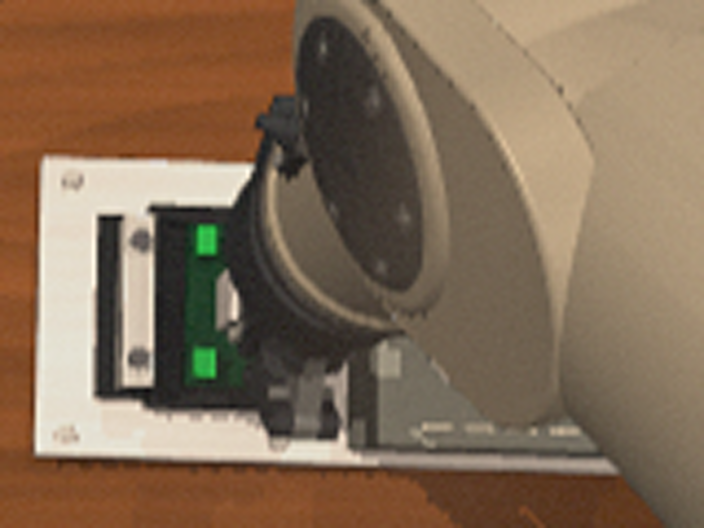

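```bash
cat > m4.py <<'E'
import sys
from h import *
from plan import *
o,p,R=state()
import json
k=sys.argv[1]
for n in("top","scene"):
    f=dict(np.load(f"pics/{n}{k}.npz"));P=cloud(f);c=f["color"].astype(int)
    m=(c[...,1]>c[...,0]+60)&(c[...,1]>c[...,2]+40)&(c[...,1]>120)
    m&=(P[...,0]>.48)&(P[...,0]<.65)&(P[...,1]>-.2)&(P[...,1]<0)
    N,L,st,ce=cv2.connectedComponentsWithStats(m.astype(np.uint8),connectivity=8)
    for i in range(1,N):
        if st[i,4]<8: continue
        q=P[L==i]; zt=np.percentile(q[:,2],90)
        t=q[q[:,2]>zt-.004]
        # centroid of top face via midrange
        print(n,st[i,4],ce[i].round(1),"top z",round(zt*1e3,1),"mid",((t.max(0)+t.min(0))/2*1e3).round(1),"mean",(t.mean(0)*1e3).round(1))
E
python3 m4.py 2
```

```text
top 28 [381.5 164. ] top z 62.4 mid [584.9 -95.   60.8] mean [585.  -95.1  60.5]
top 34 [381.1 191.9] top z 63.0 mid [532.4 -93.3  61.2] mean [532.4 -93.7  61.5]
scene 22 [252.5 170.8] top z 61.6 mid [ 584.2 -136.4   60.8] mean [ 583.8 -136.3   60.7]
scene 21 [282.  172.1] top z 62.6 mid [533.3 -92.2  61. ] mean [533.7 -91.8  61.3]
scene 25 [261.8 180.8] top z 62.6 mid [585.7 -93.9  60.9] mean [585.5 -94.1  60.9]
```

Run:
```python
from h import *
T=dict(np.load("pics/top0.npz"));S=dict(np.load("pics/scene0.npz"))
for n,f,fx in(("T",T,(.55864,-.22759)),("S",S,(.5602,-.2253))):
    P=cloud(f);th=-.028; c,s=np.cos(th),np.sin(th)
    d=P[...,:2]-np.array(fx); lx=(c*d[...,0]+s*d[...,1])*1e3; ly=(-s*d[...,0]+c*d[...,1])*1e3; z=P[...,2]*1e3
    k=(ly>92)&(ly<(145 if n=="T" else 125))&(abs(lx)<60)
    b=np.arange(-56,57,2)
    print(n,[(int(e+1),round(float(np.median(z[k&(lx>=e)&(lx<e+2)])),1),(k&(lx>=e)&(lx<e+2)).sum()) for e in b if abs(e)>32 and (k&(lx>=e)&(lx<e+2)).any()])
    m=k&(z>18.5)&(z<25)
    for sg in(-1,1):
        q=lx[m&(lx*sg>30)]; print(sg,len(q),q.min().round(1),q.max().round(1),np.median(q).round(2),q.mean().round(2))
    m=(abs(lx)<60)&(abs(lx)>36)&(ly>70)&(ly<170)&(z>18.5)&(z<25);print(np.percentile(ly[m],[1,5,50,95,99]).round(1))
```

```text
T [(-55, 11.1, np.int64(27)), (-53, 11.3, np.int64(27)), (-51, 11.2, np.int64(27)), (-49, 11.7, np.int64(27)), (-47, 11.6, np.int64(33)), (-45, 20.9, np.int64(31)), (-43, 21.1, np.int64(30)), (-41, 21.1, np.int64(28)), (-39, 21.1, np.int64(26)), (-37, 14.2, np.int64(18)), (-35, 14.4, np.int64(28)), (-33, 14.5, np.int64(27)), (35, 14.5, np.int64(23)), (37, 15.0, np.int64(36)), (39, 20.4, np.int64(38)), (41, 20.6, np.int64(23)), (43, 21.1, np.int64(28)), (45, 20.8, np.int64(24)), (47, 16.2, np.int64(2)), (49, 12.2, np.int64(27)), (51, 11.2, np.int64(25)), (53, 11.4, np.int64(23)), (55, 11.5, np.int64(30)), (57, 11.6, np.int64(22))]
-1 111 -46.1 -38.0 -42.22 -42.17
1 110 37.2 46.2 41.87 41.72
[ 92.9  95.1 121.6 148.7 151.2]
S [(-55, 11.2, np.int64(7)), (-53, 11.6, np.int64(3)), (-47, 21.0, np.int64(6)), (-45, 21.4, np.int64(5)), (-43, 22.1, np.int64(11)), (-41, 21.0, np.int64(12)), (-39, 17.5, np.int64(18)), (-37, 15.0, np.int64(8)), (-35, 15.0, np.int64(6)), (-33, 14.8, np.int64(9)), (35, 16.1, np.int64(1)), (37, 20.2, np.int64(2)), (39, 22.2, np.int64(9)), (41, 21.1, np.int64(7)), (43, 21.5, np.int64(13)), (45, 15.9, np.int64(25)), (47, 12.3, np.int64(8)), (49, 11.7, np.int64(9)), (51, 12.2, np.int64(9)), (53, 11.7, np.int64(8)), (55, 11.9, np.int64(10)), (57, 12.7, np.int64(8))]
-1 37 -47.3 -38.3 -42.66 -42.73
1 39 36.5 45.6 42.1 41.76
[ 90.9  93.7 118.9 154.9 162.7]
```

Emit:
apply_moves(dp=[[0.022,-0.037,0.03],[0,0,0.03],[0,0,0],[0,0,0]], twist=[[0.0012,0.0034,-0.0023],[0,0,0],[0,0,0],[0,0,0]], jaw=[255,255,255,255])

```text
clock: 9.3
tcp_pos: [0.564, -0.1091, 0.2247]
orientation: [3.141, -0.043, 0.008]
contact_force: [-0.4, 1.0, -2.0]
grip_width: 0.0211
```

Run:
```python
from plan import *
show(); goal((.5626,-.1098,.1985),-1.6)
```

```text
t 9.3 tcp [ 564.03 -109.07  224.65] xang -1.55 tilt z [ 5.4e-03 -5.0e-04 -1.0e+00] w 21.06 F [-0.4   0.98 -2.  ] M [ 0.027 -0.048 -0.021] j [ 0.538  0.619 -0.599  1.905  0.494  0.763 -0.366]
shift tool mm [-1.5  0.8 26.1] dp tot [-0.013  0.006  0.218] twist tot [ 0.0001 -0.0026  0.0004] deg [ 0.  -0.3  0. ] dp in goal axes [-0.012  0.006  0.218]
```

Emit:
apply_moves(dp=[[-0.008,0.005,0.02],[0,0,0.04],[0,0,0.03],[0,0,0],[0,0,0]], twist=[[0,-0.0015,0],[0,0,0],[0,0,0],[0,0,0],[0,0,0]], jaw=[255,255,255,255,255])

```text
clock: 9.8
tcp_pos: [0.5629, -0.1098, 0.2129]
orientation: [3.141, -0.043, 0.003]
contact_force: [-0.2, -0.7, -0.7]
grip_width: 0.0213
```

Run:
```python
from plan import *
show(); goal((.5626,-.1098,.1985),-1.6)
```

```text
t 9.8 tcp [ 562.94 -109.78  212.89] xang -1.56 tilt z [ 1.8e-03 -5.0e-04 -1.0e+00] w 21.28 F [-0.17 -0.68 -0.74] M [0.019 0.027 0.001] j [ 0.531  0.635 -0.588  1.91   0.507  0.746 -0.376]
shift tool mm [-0.4  0.  14.4] dp tot [-0.003  0.     0.12 ] twist tot [ 0.0002 -0.0009  0.0004] deg [ 0.  -0.1  0. ] dp in goal axes [-0.003  0.     0.12 ]
```

Emit:
apply_moves(dp=[[-0.003,0,0.03],[0,0,0.03],[0,0,0.02],[0,0,0.01],[0,0,0]], twist=[[0,-0.0005,0],[0,0,0],[0,0,0],[0,0,0],[0,0,0]], jaw=[255,255,255,255,255])

```text
clock: 10.3
tcp_pos: [0.5626, -0.1099, 0.2011]
orientation: [3.141, -0.043, 0.001]
contact_force: [-0.4, -0.5, -0.6]
grip_width: 0.0215
```

Run:
```python
from plan import *
show(); goal((.5626,-.1098,.1985),-1.6)
import cv2
for n in("scene",):
    f=r.grab_frame(n);np.savez(f"pics/{n}3.npz",**f)
    u0,u1,v0,v1=(335,495,110,230) if n=="top" else (230,320,130,225)
    cv2.imwrite(f"pics/{n}3.png",cv2.resize(f["color"][v0:v1,u0:u1,::-1],None,fx=6,fy=6,interpolation=cv2.INTER_CUBIC))
```

```text
t 10.3 tcp [ 562.56 -109.87  201.07] xang -1.57 tilt z [ 6.e-04 -5.e-04 -1.e+00] w 21.54 F [-0.42 -0.54 -0.58] M [ 0.085 -0.045 -0.025] j [ 0.522  0.651 -0.577  1.915  0.521  0.727 -0.387]
shift tool mm [ 0.  -0.1  2.6] dp tot [ 0.    -0.001  0.021] twist tot [ 0.0002 -0.0003  0.0003] deg [ 0. -0.  0.] dp in goal axes [ 0.    -0.001  0.021]
```

View pics/scene3.png

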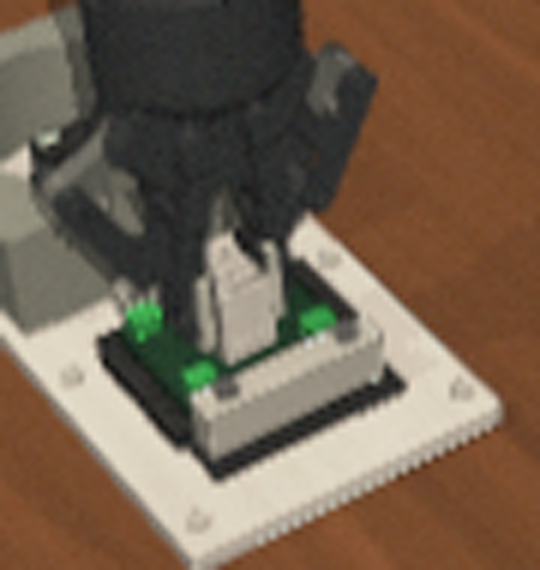

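The board is between the curbs, with its underside about 2.6 mm above the floor and no side load. Now I'll set it down, release and lift.

Emit:
apply_moves(dp=[[0,0,0.015],[0,0,0.008],[0,0,0.004],[0,0,0]], twist=[[0,0,0],[0,0,0],[0,0,0],[0,0,0]], jaw=[255,255,255,255])

```text
clock: 10.75
tcp_pos: [0.5628, -0.1098, 0.1984]
orientation: [3.14, -0.043, 0.002]
contact_force: [-0.0, -0.3, -0.8]
grip_width: 0.0211
```

Run:
```python
from plan import *
show()
```

```text
t 10.75 tcp [ 562.84 -109.76  198.38] xang -1.57 tilt z [ 1.4e-03 -9.0e-04 -1.0e+00] w 21.09 F [-0.04 -0.25 -0.84] M [ 0.007 -0.026  0.023] j [ 0.52   0.655 -0.574  1.916  0.525  0.722 -0.391]
```

Emit:
apply_moves(dp=[[0,0,0.007],[0,0,0]], twist=[[0,0,0],[0,0,0]], jaw=[255,255])

```text
clock: 10.95
tcp_pos: [0.563, -0.1097, 0.1985]
orientation: [3.14, -0.043, 0.003]
contact_force: [-0.3, 0.5, -1.3]
grip_width: 0.0209
```

Run:
```python
from plan import *
show()
```

```text
t 10.95 tcp [ 562.99 -109.68  198.47] xang -1.57 tilt z [ 0.0017 -0.0015 -1.    ] w 20.92 F [-0.33  0.55 -1.32] M [ 0.018 -0.012 -0.03 ] j [ 0.519  0.655 -0.573  1.915  0.526  0.722 -0.392]
```

Emit:
apply_moves(dp=[[0,0,0.01],[0,0,0.01],[0,0,0]], twist=[[0,0,0],[0,0,0],[0,0,0]], jaw=[255,255,255])

```text
clock: 11.25
tcp_pos: [0.5633, -0.1093, 0.1986]
orientation: [3.138, -0.043, 0.003]
contact_force: [0.7, -0.4, -1.3]
grip_width: 0.0217
```

Run:
```python
from plan import *
show()
```

```text
t 11.25 tcp [ 563.25 -109.33  198.63] xang -1.59 tilt z [ 0.002  -0.0034 -1.    ] w 21.68 F [ 0.71 -0.45 -1.27] M [ 0.004  0.016 -0.035] j [ 0.517  0.655 -0.572  1.915  0.527  0.723 -0.394]
```

Pushing down no longer lowers z (198.5, which matches the expected 198.4), so the board is on the floor. Releasing.

Emit:
apply_moves(dp=[[0,0,0],[0,0,0],[0,0,0],[0,0,0],[0,0,-0.05],[0,0,-0.1],[0,0,-0.2],[0,0,-0.3],[0,0,-0.3],[0,0,0]], twist=[[0,0,0],[0,0,0],[0,0,0],[0,0,0],[0,0,0],[0,0,0],[0,0,0],[0,0,0],[0,0,0],[0,0,0]], jaw=[130,130,130,130,130,130,130,130,130,130])

```text
clock: 12.25
tcp_pos: [0.5633, -0.1085, 0.3192]
orientation: [3.139, -0.042, 0.003]
contact_force: [0.5, 0.0, 0.5]
grip_width: 0.0416
```

Run:
```python
from plan import *
show(); goal((.5594,-.2264,.34),83); goal((.5594,-.2264,.34),-97)
import cv2
for n in("top","scene"):
    f=r.grab_frame(n);np.savez(f"pics/{n}4.npz",**f)
    u0,u1,v0,v1=(335,495,110,230) if n=="top" else (200,330,90,225)
    cv2.imwrite(f"pics/{n}4.png",cv2.resize(f["color"][v0:v1,u0:u1,::-1],None,fx=4.4,fy=4.4,interpolation=cv2.INTER_CUBIC))
```

```text
t 12.25 tcp [ 563.29 -108.55  319.2 ] xang -1.52 tilt z [ 0.002 -0.002 -1.   ] w 41.62 F [0.49 0.04 0.54] M [ 0.018 -0.071 -0.007] j [ 0.602  0.495 -0.677  1.847  0.383  0.93  -0.276]
shift tool mm [ -0.7 118.  -20.6] dp tot [-0.006  0.983 -0.171] twist tot [ 1.500e-03 -1.000e-04 -7.043e-01] deg [  0.2  -0.  -84.5] dp in goal axes [-0.979  0.088 -0.173]
shift tool mm [ -0.7 118.  -20.6] dp tot [-0.006  0.983 -0.171] twist tot [-1.000e-04 -1.500e-03  7.957e-01] deg [-0.  -0.2 95.5] dp in goal axes [ 0.979 -0.088 -0.173]
```

View pics/scene4.png

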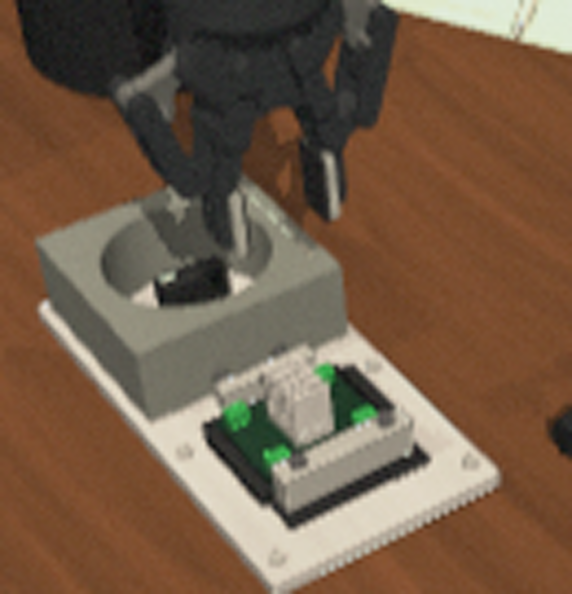

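View pics/top4.png

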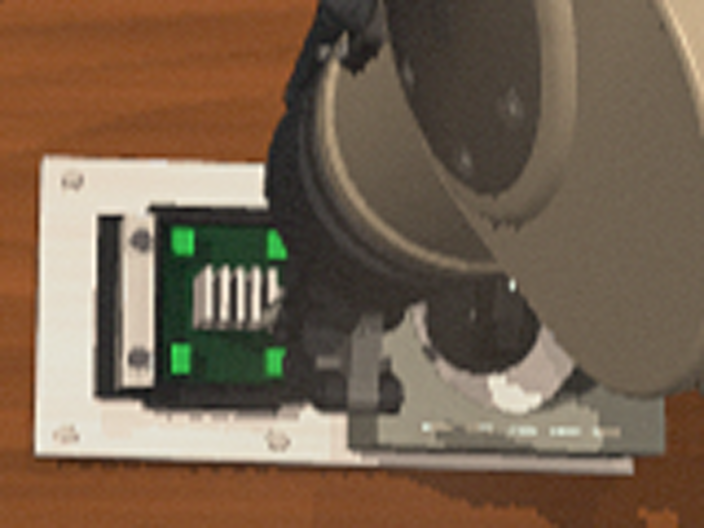

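```bash
cat > grip.py <<'E'
import sys
from h import *
from plan import *
o,p,R=state()
for n in("top","scene"):
    f=dict(np.load(f"pics/{n}{sys.argv[1]}.npz"));P=cloud(f)
    q=(P-p)@R*1e3
    k=(abs(q[...,0])<80)&(abs(q[...,1])<60)&(q[...,2]>40)&(q[...,2]<185)&(P[...,2]>.08)
    for z0 in range(60,184,8):
        m=k&(q[...,2]>=z0)&(q[...,2]<z0+8)
        if m.sum()>3: print(n,z0,m.sum(),"x",np.percentile(q[...,0][m],[0,3,97,100]).round(0),"y",np.percentile(q[...,1][m],[0,3,97,100]).round(0))
E
python3 grip.py 4
```

```text
top 60 226 x [-64. -63. -28.  62.] y [-13. -11.  10.  11.]
top 68 119 x [-65. -65.  61.  63.] y [-20. -17.  12.  13.]
top 76 73 x [-62. -54.  61.  64.] y [-17. -16.  10.  12.]
top 84 54 x [-60. -59.  62.  63.] y [-17. -17. -10.  -9.]
top 92 59 x [-57. -55.  59.  62.] y [-18. -17.  -6.  -5.]
top 100 48 x [-55. -53.  58.  60.] y [-17. -17.  -6.  -4.]
top 108 93 x [-53. -49.  53.  56.] y [-14. -13.   4.   5.]
top 116 52 x [-51. -49.  49.  55.] y [-14. -14.   4.   6.]
top 124 4 x [-32. -32. -21. -21.] y [-13. -13.  -8.  -7.]
top 140 10 x [-32. -32. -19. -19.] y [-11. -11.  -5.  -4.]
top 148 11 x [-32. -32. -20. -20.] y [-11. -11.  -5.  -5.]
top 156 14 x [-32. -32. -21. -21.] y [-11. -11.  -2.  -1.]
scene 60 264 x [-62. -59.  62.  66.] y [-21. -20.   5.  12.]
scene 68 270 x [-67. -60.  68.  68.] y [-22. -20.   9.  13.]
scene 76 184 x [-63. -58.  66.  66.] y [-21. -20.   0.  10.]
scene 84 157 x [-63. -59.  64.  65.] y [-19. -18.   4.  10.]
scene 92 175 x [-59. -55.  60.  62.] y [-20. -18.  12.  15.]
scene 100 134 x [-57. -54.  58.  59.] y [-19. -18.  12.  17.]
scene 108 146 x [-54. -52.  55.  57.] y [-15. -14.  10.  12.]
scene 116 146 x [-53. -49.  53.  54.] y [-15. -14.   8.  11.]
scene 124 56 x [-43. -40.  40.  48.] y [-14. -13.   6.  12.]
scene 132 63 x [-32. -30.  36.  36.] y [-14. -12.   9.  10.]
scene 140 67 x [-33. -31.  36.  36.] y [-13. -12.   9.  11.]
scene 148 60 x [-34. -33.  36.  36.] y [-13. -12.   7.  10.]
scene 156 56 x [-33. -30.  35.  35.] y [-13. -13.  10.  11.]
scene 164 20 x [-24. -24.  29.  29.] y [-12. -12.  10.  10.]
```

The board lies flat and square between the curbs, with terminals at top-crop (182,242) and (180,360) and the fence at the left. Next I'll move over the well and turn the tool so the jaws go across the knob.

Emit:
apply_moves(dp=[[0,0.15,-0.1],[0,0.25,-0.05],[0,0.25,0],[0,0.2,0],[0,0.1,0],[0,0,0],[0,0,0],[0,0,0],[0,0,0],[0,0,0],[0,0,0],[0,0,0],[0,0,0],[0,0,0],[0,0,0],[0,0,0],[0,0,0]], twist=[[0,0,0],[0,0,0],[0,0,0],[0,0,0],[0,0,-0.04],[0,0,-0.068],[0,0,-0.068],[0,0,-0.068],[0,0,-0.068],[0,0,-0.068],[0,0,-0.068],[0,0,-0.068],[0,0,-0.068],[0,0,-0.068],[0,0,-0.04],[0,0,0],[0,0,0]], jaw=[155,155,155,155,155,155,155,155,155,155,155,155,155,155,155,155,155])

```text
clock: 14.05
tcp_pos: [0.5489, -0.2274, 0.3123]
orientation: [-2.289, -2.098, 0.035]
contact_force: [-0.1, -0.0, -0.5]
grip_width: 0.0334
```

Run:
```python
from plan import *
show(); goal((.5595,-.2266,.25),83)
```

```text
t 14.05 tcp [ 548.92 -227.43  312.27] xang 85.01 tilt z [-0.0408  0.0116 -0.9991] w 33.41 F [-0.11 -0.01 -0.49] M [ 0.001 -0.051 -0.051] j [ 0.985  0.659 -0.979  1.775  0.602  1.091  1.271]
shift tool mm [ 1.2 13.1 61.8] dp tot [0.01  0.109 0.515] twist tot [-0.02   -0.0035  0.0168] deg [-2.4 -0.4  2. ] dp in goal axes [0.018 0.087 0.519]
```

Emit:
apply_moves(dp=[[0.018,0.09,0.05],[0,0,0.15],[0,0,0.15],[0,0,0.1],[0,0,0],[0,0,0]], twist=[[-0.019,-0.0035,0.016],[0,0,0],[0,0,0],[0,0,0],[0,0,0],[0,0,0]], jaw=[155,155,155,155,155,155])

```text
clock: 14.65
tcp_pos: [0.5575, -0.2261, 0.2507]
orientation: [-2.351, -2.073, 0.01]
contact_force: [-0.2, -0.0, 0.0]
grip_width: 0.0336
```

Run:
```python
from plan import *
show(); goal((.5595,-.2266,.25),83)
```

```text
t 14.65 tcp [ 557.47 -226.08  250.67] xang 82.79 tilt z [-0.0095  0.0012 -1.    ] w 33.56 F [-0.19 -0.03  0.03] M [ 0.005  0.049 -0.006] j [ 0.929  0.727 -0.908  1.809  0.69   0.969  1.167]
shift tool mm [-0.3  2.1  0.6] dp tot [-0.002  0.017  0.005] twist tot [-0.0046  0.     -0.0017] deg [-0.5  0.  -0.2] dp in goal axes [-0.002  0.017  0.006]
```

Emit:
apply_moves(dp=[[-0.002,0.017,0.005],[0,0,0],[0,0,0]], twist=[[-0.004,0,0],[0,0,0],[0,0,0]], jaw=[155,155,155])

```text
clock: 14.95
tcp_pos: [0.56, -0.2267, 0.251]
orientation: [2.356, 2.077, 0.001]
contact_force: [-0.2, 0.1, -0.1]
grip_width: 0.0334
```

```bash
python3 - <<'E'
from plan import *
show(); goal((.5595,-.2266,.194),83)
import cv2
for n in("scene","top"):
    f=r.grab_frame(n);np.savez(f"pics/{n}5.npz",**f)
    u0,u1,v0,v1=(335,495,110,230) if n=="top" else (195,295,80,180)
    cv2.imwrite(f"pics/{n}5.png",cv2.resize(f["color"][v0:v1,u0:u1,::-1],None,fx=5.8,fy=5.8,interpolation=cv2.INTER_CUBIC))
E
python3 grip.py 5 | grep scene
```

```text
t 14.95 tcp [ 559.96 -226.73  250.98] xang 82.78 tilt z [ 7.e-04 -3.e-04 -1.e+00] w 33.39 F [-0.18  0.14 -0.11] M [ 0.014  0.033 -0.014] j [ 0.928  0.728 -0.908  1.806  0.695  0.961  1.165]
shift tool mm [ 0.1 -0.5 57. ] dp tot [ 0.001 -0.004  0.475] twist tot [ 0.0004  0.0001 -0.0018] deg [ 0.   0.  -0.2] dp in goal axes [ 0.001 -0.004  0.475]
scene 60 79 x [-9. -7. 47. 49.] y [-18. -10.  19.  20.]
scene 68 127 x [-20. -11.  66.  68.] y [-20. -18.  19.  20.]
scene 76 72 x [-16. -10.  67.  68.] y [-19. -17.  20.  20.]
scene 84 76 x [-53. -21.  64.  66.] y [-17. -15.  17.  18.]
scene 92 65 x [-56. -48.  60.  61.] y [-12.  -8.  17.  17.]
scene 100 65 x [-59. -52.  58.  59.] y [-12. -10.  17.  17.]
scene 108 42 x [-54. -49.  54.  54.] y [-12. -11.  14.  15.]
scene 116 58 x [-49. -47.  50.  51.] y [-12.  -9.  13.  14.]
scene 124 23 x [-39. -29.  47.  47.] y [-10.  -9.  13.  13.]
scene 132 24 x [-23. -23.  31.  31.] y [-8. -6. 11. 12.]
scene 140 38 x [-24. -22.  32.  33.] y [-11.  -7.  11.  11.]
scene 148 43 x [-21. -20.  32.  34.] y [-10.  -7.  11.  12.]
scene 156 41 x [-25. -19.  30.  31.] y [-11. -10.  11.  12.]
scene 164 21 x [-19. -19.  29.  30.] y [-10.  -9.  11.  11.]
```

View pics/scene5.png

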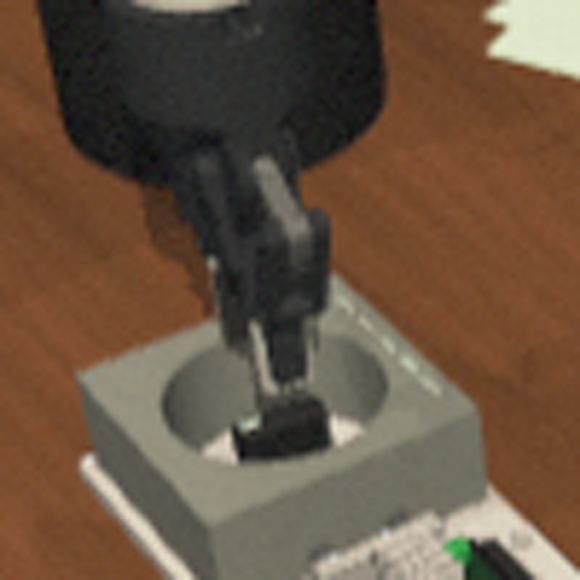

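Fingers are centred over the bar (knob at crop (285,430), fingertips at (285,385)), so I'm descending into the well.

Emit:
apply_moves(dp=[[0,-0.003,0.06],[0,0,0.1],[0,0,0.1],[0,0,0.06],[0,0,0],[0,0,0]], twist=[[0,0,-0.0015],[0,0,0],[0,0,0],[0,0,0],[0,0,0],[0,0,0]], jaw=[155,155,155,155,155,155])

```text
clock: 15.65
tcp_pos: [0.5592, -0.2267, 0.2084]
orientation: [-2.353, -2.081, 0.001]
contact_force: [0.5, -0.3, -0.5]
grip_width: 0.0336
```

Run:
```python
from plan import *
show(); goal((.5595,-.2266,.196),83)
```

```text
t 15.65 tcp [ 559.22 -226.74  208.36] xang 82.97 tilt z [-5.e-04 -0.e+00 -1.e+00] w 33.59 F [ 0.51 -0.34 -0.51] M [0.01  0.003 0.01 ] j [ 0.899  0.78  -0.864  1.826  0.751  0.901  1.127]
shift tool mm [ 0.2  0.3 12.4] dp tot [0.001 0.002 0.103] twist tot [-0.0002  0.     -0.0002] deg [-0.  0. -0.] dp in goal axes [0.001 0.002 0.103]
```

Emit:
apply_moves(dp=[[0,0.002,0.06],[0,0,0.04],[0,0,0.005],[0,0,0],[0,0,0],[0,0,0],[0,0,0],[0,0,0]], twist=[[0,0,0],[0,0,0],[0,0,0],[0,0,0],[0,0,0],[0,0,0],[0,0,0],[0,0,0]], jaw=[155,155,155,255,255,255,255,255], grip_force=40)

```text
clock: 16.45
tcp_pos: [0.5596, -0.2281, 0.1954]
orientation: [2.352, 2.079, -0.002]
contact_force: [0.0, -1.9, -1.1]
grip_width: 0.0126
```

Run:
```python
from plan import *
show(); goal((.5595,-.2266,.196),83)
```

```text
t 16.45 tcp [ 559.62 -228.1   195.43] xang 82.94 tilt z [ 4.0e-04 -2.4e-03 -1.0e+00] w 12.56 F [ 0.05 -1.87 -1.15] M [-0.143 -0.074  0.156] j [ 0.89   0.796 -0.849  1.829  0.771  0.883  1.115]
shift tool mm [ 1.5 -0.3 -0.6] dp tot [ 0.012 -0.003 -0.005] twist tot [ 0.0003  0.0011 -0.0005] deg [ 0.   0.1 -0.1] dp in goal axes [ 0.012 -0.003 -0.005]
```

Emit:
apply_moves(dp=[[0,0,0],[0,0,0],[0,0,0],[0,0,0]], twist=[[0,0,0.02],[0,0,0.02],[0,0,0.02],[0,0,0.02]], jaw=[255,255,255,255])

```text
clock: 16.85
tcp_pos: [0.5596, -0.2282, 0.1954]
orientation: [2.522, 1.869, -0.002]
contact_force: [-0.3, -1.8, -2.4]
grip_width: 0.0134
```

Run:
```python
from plan import *
show(); print(r.get_obs()["qvel"].round(3))
```

```text
t 16.85 tcp [ 559.57 -228.21  195.42] xang 73.06 tilt z [ 6.0e-04 -2.5e-03 -1.0e+00] w 13.36 F [-0.35 -1.76 -2.43] M [-0.197 -0.072  0.284] j [ 0.868  0.781 -0.814  1.83   0.741  0.864  0.963]
[-0.056 -0.038  0.089  0.005 -0.074 -0.048 -0.38 ]
```

```bash
cat > rd.py <<'E'
from plan import *
import json,os
o,p,R=state();a=np.degrees(np.arctan2(R[1,0],R[0,0]))
print("t",round(o["clock"],2),"ang",round(a,3),"Mz",round(o["moment"][2],4),"tau7",round(o["tau"][6],4),"qv7",round(o["qvel"][6],3),"F",o["contact_force"].round(2),"tcp",(p*1e3).round(2),"tilt",R[:2,2].round(4),"w",round(o["grip_width"]*1e3,2),"q7",o["joints"][6].round(4))
E
python3 rd.py
```

```text
t 16.85 ang 73.064 Mz 0.2837 tau7 0.3015 qv7 -0.38 F [-0.35 -1.76 -2.43] tcp [ 559.57 -228.21  195.42] tilt [ 0.0006 -0.0025] w 13.36 q7 0.9632
```

Emit:
apply_moves(dp=[[0,0,0],[0,0,0],[0,0,0],[0,0,0]], twist=[[0,0,0.02],[0,0,0.02],[0,0,0.02],[0,0,0.02]], jaw=[255,255,255,255])

```text
clock: 17.25
tcp_pos: [0.5595, -0.2282, 0.1954]
orientation: [2.674, 1.643, -0.002]
contact_force: [-0.4, -0.5, -1.6]
grip_width: 0.0133
```

```bash
python3 rd.py
```

```text
t 17.25 ang 63.117 Mz 0.1954 tau7 0.2973 qv7 -0.376 F [-0.44 -0.47 -1.65] tcp [ 559.51 -228.25  195.41] tilt [ 0.0007 -0.003 ] w 13.31 q7 0.8112
```

Emit:
apply_moves(dp=[[0,0,0],[0,0,0],[0,0,0],[0,0,0]], twist=[[0,0,0.02],[0,0,0.02],[0,0,0.02],[0,0,0.02]], jaw=[255,255,255,255])

```text
clock: 17.65
tcp_pos: [0.5595, -0.2282, 0.1954]
orientation: [2.806, 1.405, -0.001]
contact_force: [-0.7, -0.6, -1.4]
grip_width: 0.0133
```

```bash
python3 rd.py
```

```text
t 17.65 ang 53.185 Mz 0.2086 tau7 0.2943 qv7 -0.373 F [-0.71 -0.63 -1.38] tcp [ 559.46 -228.21  195.42] tilt [ 0.0008 -0.0034] w 13.3 q7 0.6602
```

Emit:
apply_moves(dp=[[0,0,0],[0,0,0],[0,0,0],[0,0,0]], twist=[[0,0,0.02],[0,0,0.02],[0,0,0.02],[0,0,0.02]], jaw=[255,255,255,255])

```text
clock: 18.05
tcp_pos: [0.5594, -0.2282, 0.1954]
orientation: [2.917, 1.156, -0.001]
contact_force: [-0.4, -0.6, -0.6]
grip_width: 0.0133
```

```bash
python3 rd.py
```

```text
t 18.05 ang 43.247 Mz 0.2095 tau7 0.2835 qv7 -0.369 F [-0.39 -0.63 -0.64] tcp [ 559.37 -228.25  195.42] tilt [ 0.0009 -0.004 ] w 13.31 q7 0.5101
```

Emit:
apply_moves(dp=[[0,0,0],[0,0,0],[0,0,0],[0,0,0]], twist=[[0,0,0.02],[0,0,0.02],[0,0,0.02],[0,0,0.02]], jaw=[255,255,255,255])

```text
clock: 18.45
tcp_pos: [0.5593, -0.2282, 0.1954]
orientation: [3.005, 0.899, -0.001]
contact_force: [-0.2, -1.8, -1.4]
grip_width: 0.0133
```

```bash
python3 rd.py
python3 - <<'E'
from bench import r
import cv2,numpy as np
for n in("scene",):
    f=r.grab_frame(n);np.savez(f"pics/{n}6.npz",**f)
    u0,u1,v0,v1=(225,320,140,225)
    cv2.imwrite(f"pics/{n}6.png",cv2.resize(f["color"][v0:v1,u0:u1,::-1],None,fx=7,fy=7,interpolation=cv2.INTER_CUBIC))
E
python3 rd.py
```

```text
t 18.45 ang 33.321 Mz 0.2097 tau7 0.2804 qv7 -0.368 F [-0.2  -1.78 -1.43] tcp [ 559.28 -228.23  195.4 ] tilt [ 0.0009 -0.0045] w 13.33 q7 0.3611
t 18.5 ang 33.204 Mz 0.071 tau7 0.0069 qv7 0.073 F [ 0.19 -1.22 -1.19] tcp [ 559.28 -228.2   195.42] tilt [ 0.001  -0.0045] w 13.02 q7 0.3593
```

View pics/scene6.png

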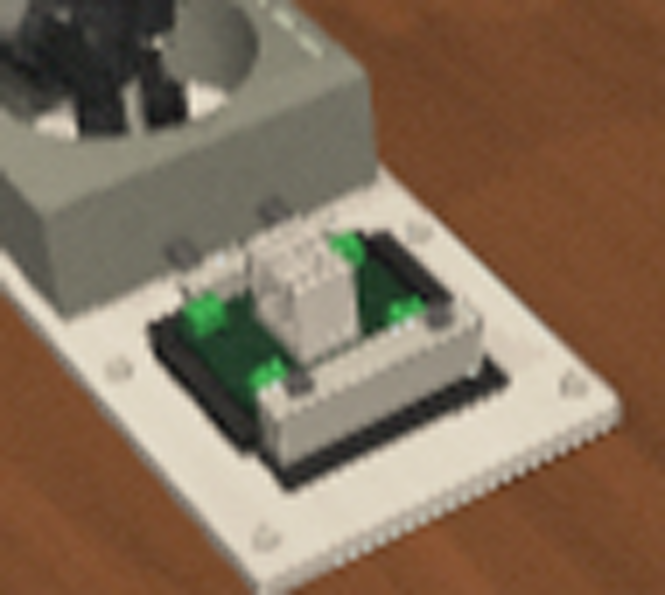

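Emit:
apply_moves(dp=[[0,0,0],[0,0,0],[0,0,0]], twist=[[0,0,0.02],[0,0,0.02],[0,0,0.02]], jaw=[255,255,255])

```text
clock: 18.8
tcp_pos: [0.5592, -0.2282, 0.1954]
orientation: [3.057, 0.704, -0.0]
contact_force: [-0.2, -1.2, -1.5]
grip_width: 0.0131
```

```bash
python3 rd.py
```

```text
t 18.8 ang 25.954 Mz 0.1832 tau7 0.2733 qv7 -0.36 F [-0.24 -1.21 -1.53] tcp [ 559.22 -228.2   195.43] tilt [ 0.001  -0.0048] w 13.13 q7 0.2512
```

Emit:
apply_moves(dp=[[0,0,0],[0,0,0],[0,0,0]], twist=[[0,0,0.02],[0,0,0.02],[0,0,0.02]], jaw=[255,255,255])

```text
clock: 19.1
tcp_pos: [0.5591, -0.2282, 0.1954]
orientation: [3.095, 0.508, 0.0]
contact_force: [0.3, -1.8, -0.9]
grip_width: 0.0135
```

```bash
python3 rd.py
```

```text
t 19.1 ang 18.658 Mz 0.1784 tau7 0.2659 qv7 -0.357 F [ 0.35 -1.85 -0.94] tcp [ 559.15 -228.2   195.4 ] tilt [ 0.0009 -0.0051] w 13.46 q7 0.1429
```

Emit:
apply_moves(dp=[[0,0,0],[0,0,0]], twist=[[0,0,0.02],[0,0,0.02]], jaw=[255,255])

```text
clock: 19.3
tcp_pos: [0.5591, -0.2281, 0.1954]
orientation: [3.114, 0.377, 0.0]
contact_force: [-0.3, -1.3, -1.9]
grip_width: 0.0134
```

```bash
python3 rd.py
```

```text
t 19.3 ang 13.803 Mz 0.2251 tau7 0.2645 qv7 -0.357 F [-0.25 -1.32 -1.9 ] tcp [ 559.12 -228.14  195.41] tilt [ 0.0009 -0.0053] w 13.37 q7 0.071
```

Emit:
apply_moves(dp=[[0,0,0],[0,0,0]], twist=[[0,0,0.02],[0,0,0.02]], jaw=[255,255])

```text
clock: 19.5
tcp_pos: [0.5591, -0.2282, 0.1954]
orientation: [3.127, 0.244, 0.001]
contact_force: [0.1, -1.3, -1.1]
grip_width: 0.0134
```

```bash
python3 rd.py
```

```text
t 19.5 ang 8.936 Mz 0.2336 tau7 0.248 qv7 -0.354 F [ 0.08 -1.34 -1.11] tcp [ 559.06 -228.15  195.41] tilt [ 0.0009 -0.0055] w 13.39 q7 -0.0008
```

Emit:
apply_moves(dp=[[0,0,0],[0,0,0]], twist=[[0,0,0.02],[0,0,0.02]], jaw=[255,255])

```text
clock: 19.7
tcp_pos: [0.559, -0.2281, 0.1954]
orientation: [3.134, 0.112, 0.001]
contact_force: [0.2, -2.1, -1.3]
grip_width: 0.0133
```

```bash
python3 rd.py
```

```text
t 19.7 ang 4.085 Mz 0.2693 tau7 0.217 qv7 -0.353 F [ 0.16 -2.07 -1.35] tcp [ 559.   -228.15  195.38] tilt [ 0.0008 -0.0057] w 13.31 q7 -0.0721
```

```bash
python3 - <<'E'
from bench import r
import cv2,numpy as np
from h import *
f=r.grab_frame("scene");np.savez("pics/scene7.npz",**f)
u0,u1,v0,v1=(225,320,140,225)
cv2.imwrite("pics/scene7.png",cv2.resize(f["color"][v0:v1,u0:u1,::-1],None,fx=7,fy=7,interpolation=cv2.INTER_CUBIC))
for k in(0,4,6,7):
    f=dict(np.load(f"pics/scene{k}.npz"));P=cloud(f);th=-.028;c,s=np.cos(th),np.sin(th)
    d=P[...,:2]-np.array((.5602,-.2253)); lx=(c*d[...,0]+s*d[...,1])*1e3; ly=(-s*d[...,0]+c*d[...,1])*1e3; z=P[...,2]*1e3
    col=f["color"].astype(int)
    g=(col[...,1]>col[...,0]+60)&(col[...,1]>120)&(abs(lx)<45)&(ly>50)&(ly<180)
    sk=(abs(lx)<16)&(ly>70)&(ly<146)&(z>49)
    jw=(abs(lx)<26)&(abs(lx)>14)&(ly>66)&(ly<110)&(z>28.5)&(z<35)&~g
    print(k,"green ly mean",ly[g&(z>26)].mean().round(2),g.sum(),"sink ly",ly[sk].mean().round(2) if sk.any() else 0,sk.sum(),"jaw top ly",ly[jw].mean().round(2),np.percentile(ly[jw],[5,95]).round(1),jw.sum())
E
python3 rd.py
```

```text
0 green ly mean nan 0 sink ly 0 0 jaw top ly 76.83 [71.4 81.8] 37
4 green ly mean 114.9 63 sink ly 127.65 426 jaw top ly 76.39 [72.2 81.6] 24
6 green ly mean 112.09 54 sink ly 117.72 94 jaw top ly 86.5 [80.7 90.9] 25
7 green ly mean 107.47 43 sink ly 120.98 96 jaw top ly 89.4 [84.9 94.5] 26
t 19.75 ang 3.97 Mz 0.1394 tau7 -0.0582 qv7 0.066 F [-0.29 -1.12 -1.49] tcp [ 559.02 -228.11  195.39] tilt [ 0.0008 -0.0057] w 13.06 q7 -0.0739<stdin>:14: RuntimeWarning: Mean of empty slice.
  ret = ret.dtype.type(ret / rcount)
```

View pics/scene7.png

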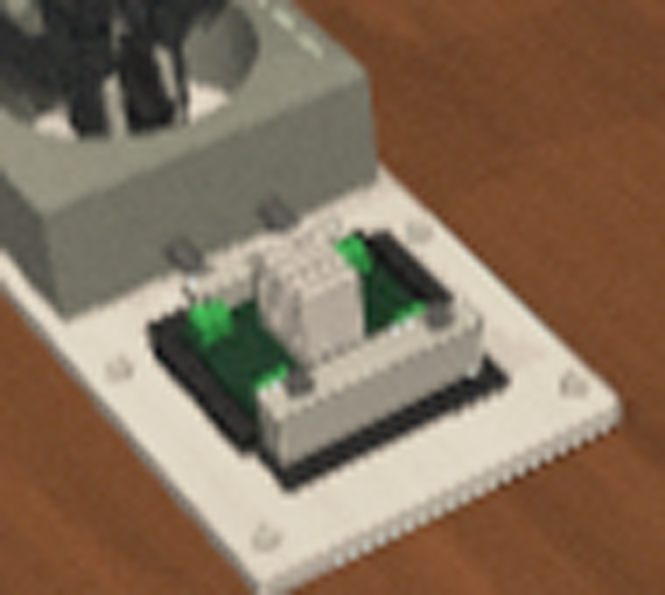

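Run:
```python
import cv2,numpy as np
from h import *
F={k:dict(np.load(f"pics/scene{k}.npz")) for k in(0,4,6,7)}
th=-.028;yh=np.array([-np.sin(th),np.cos(th),0])
def reg(a,b,mask_pts_z,ctr,rad):
    A=cv2.cvtColor(F[a]["color"],cv2.COLOR_RGB2GRAY).astype(np.float32);B=cv2.cvtColor(F[b]["color"],cv2.COLOR_RGB2GRAY).astype(np.float32)
    p=proj(F[a],ctr);q=proj(F[a],ctr+yh*.01);g=(q-p)/10
    u0,v0=np.round(p).astype(int); w,h=rad
    tpl=A[v0-h:v0+h+1,u0-w:u0+w+1]
    S=12
    best=[]
    for d in np.arange(-3,12,.1):
        o=g*d
        M=np.float32([[1,0,u0-w+o[0]],[0,1,v0-h+o[1]]])
        pa=cv2.warpAffine(B,M,(2*w+1,2*h+1),flags=cv2.INTER_CUBIC|cv2.WARP_INVERSE_MAP)
        c=np.corrcoef(tpl.ravel(),pa.ravel())[0,1]; best.append((c,d))
    c,d=max(best); return round(c,3),round(d,2),"px/mm",g.round(3)
base=np.array([.5602,-.2253,0])
def at(lx,ly,z): return base+np.array([np.cos(th)*lx-np.sin(th)*ly,np.sin(th)*lx+np.cos(th)*ly,z*1e3])/1 if 0 else base+np.array([(np.cos(th)*lx-np.sin(th)*ly)/1e3,(np.sin(th)*lx+np.cos(th)*ly)/1e3,z/1e3])
print("sink 6->7",reg(6,7,0,at(0,120,46),(8,9)),reg(6,7,0,at(0,120,48),(6,6)))
print("sink 4->6",reg(4,6,0,at(0,116,46),(8,9)),"4->7",reg(4,7,0,at(0,116,46),(8,9)))
print("jaw 0->6",reg(0,6,0,at(23,78,31),(4,4)),"0->7",reg(0,7,0,at(23,78,31),(4,4)),"6->7",reg(6,7,0,at(23,87,31),(4,4)))
print("left jaw",reg(4,6,0,at(23,78,31),(5,4)),reg(4,7,0,at(23,78,31),(5,4)))
```

```text
sink 6->7 (np.float64(0.926), np.float64(2.8), 'px/mm', array([0.228, 0.237])) (np.float64(0.844), np.float64(3.4), 'px/mm', array([0.228, 0.237]))
sink 4->6 (np.float64(0.886), np.float64(4.3), 'px/mm', array([0.227, 0.236])) 4->7 (np.float64(0.883), np.float64(6.2), 'px/mm', array([0.227, 0.236]))
jaw 0->6 (np.float64(0.763), np.float64(6.3), 'px/mm', array([0.212, 0.231])) 0->7 (np.float64(0.551), np.float64(7.1), 'px/mm', array([0.212, 0.231])) 6->7 (np.float64(0.879), np.float64(1.4), 'px/mm', array([0.214, 0.233]))
left jaw (np.float64(0.754), np.float64(6.3), 'px/mm', array([0.212, 0.231])) (np.float64(0.576), np.float64(7.2), 'px/mm', array([0.212, 0.231]))
```

Emit:
apply_moves(dp=[[0,0,0]], twist=[[0,0,0.02]], jaw=[255])

```text
clock: 19.85
tcp_pos: [0.559, -0.2281, 0.1954]
orientation: [3.135, 0.045, 0.001]
contact_force: [-0.0, -1.3, -0.5]
grip_width: 0.0133
```

```bash
python3 rd.py
```

```text
t 19.85 ang 1.631 Mz 0.2811 tau7 0.4445 qv7 -0.393 F [-0.02 -1.34 -0.55] tcp [ 559.   -228.13  195.43] tilt [ 0.0009 -0.0059] w 13.31 q7 -0.1082
```

Emit:
apply_moves(dp=[[0,0,0]], twist=[[0,0,0.015]], jaw=[255])

```text
clock: 19.95
tcp_pos: [0.559, -0.2281, 0.1954]
orientation: [3.136, -0.005, 0.001]
contact_force: [-0.1, -2.0, -1.1]
grip_width: 0.0134
```

```bash
python3 rd.py
```

```text
t 19.95 ang -0.165 Mz 0.2782 tau7 -0.0339 qv7 -0.25 F [-0.11 -2.02 -1.1 ] tcp [ 558.98 -228.05  195.42] tilt [ 0.0008 -0.006 ] w 13.4 q7 -0.1346
```

Emit:
apply_moves(dp=[[0,0,0]], twist=[[0,0,0.01]], jaw=[255])

```text
clock: 20.05
tcp_pos: [0.559, -0.2281, 0.1954]
orientation: [3.135, -0.038, 0.001]
contact_force: [-0.4, -1.4, -0.3]
grip_width: 0.0129
```

```bash
python3 rd.py
```

```text
t 20.05 ang -1.383 Mz 0.2862 tau7 -0.1263 qv7 -0.173 F [-0.43 -1.38 -0.3 ] tcp [ 558.98 -228.07  195.41] tilt [ 0.0008 -0.006 ] w 12.88 q7 -0.1524
```

Emit:
apply_moves(dp=[[0,0,0]], twist=[[0,0,0.01]], jaw=[255])

```text
clock: 20.15
tcp_pos: [0.5589, -0.2281, 0.1954]
orientation: [3.135, -0.072, 0.001]
contact_force: [-0.5, -0.8, -0.9]
grip_width: 0.0132
```

```bash
python3 rd.py
```

```text
t 20.15 ang -2.614 Mz 0.2886 tau7 -0.0527 qv7 -0.179 F [-0.51 -0.82 -0.89] tcp [ 558.95 -228.07  195.4 ] tilt [ 0.0007 -0.0061] w 13.25 q7 -0.1704
```

Emit:
apply_moves(dp=[[0,0,0]], twist=[[0,0,0.011]], jaw=[255])

```text
clock: 20.25
tcp_pos: [0.559, -0.2281, 0.1954]
orientation: [3.134, -0.109, 0.001]
contact_force: [-0.9, -2.0, -1.1]
grip_width: 0.0132
```

```bash
python3 rd.py
```

```text
t 20.25 ang -3.998 Mz 0.3034 tau7 -0.0093 qv7 -0.201 F [-0.85 -2.04 -1.06] tcp [ 558.95 -228.09  195.4 ] tilt [ 0.0007 -0.0061] w 13.16 q7 -0.1906
```

Mz while creeping is 0.303 against about 0.197 free-running, so about 0.106 above. That is the target. I'll let go with a small opening and lift straight out.

Emit:
apply_moves(dp=[[0,0,0],[0,0,0],[0,0,0],[0,0,0],[0,0,0],[0,0,-0.05],[0,0,-0.1],[0,0,-0.15],[0,0,-0.2],[0,0,-0.3],[0,0,-0.2],[0,0,0]], twist=[[0,0,0],[0,0,0],[0,0,0],[0,0,0],[0,0,0],[0,0,0],[0,0,0],[0,0,0],[0,0,0],[0,0,0],[0,0,0],[0,0,0]], jaw=[160,160,160,160,160,160,160,160,160,160,160,160])

```text
clock: 21.45
tcp_pos: [0.5595, -0.2254, 0.3249]
orientation: [3.136, -0.108, 0.005]
contact_force: [-0.4, -0.6, 0.9]
grip_width: 0.0318
```

```bash
python3 rd.py
python3 - <<'E'
from bench import r
import cv2,numpy as np
for n in("scene","top"):
    f=r.grab_frame(n);np.savez(f"pics/{n}8.npz",**f)
    u0,u1,v0,v1=(225,320,125,225) if n=="scene" else (335,495,110,230)
    s=6 if n=="scene" else 4.4
    cv2.imwrite(f"pics/{n}8.png",cv2.resize(f["color"][v0:v1,u0:u1,::-1],None,fx=s,fy=s,interpolation=cv2.INTER_CUBIC))
E
```

```text
t 21.45 ang -3.946 Mz -0.0063 tau7 0.1418 qv7 -0.002 F [-0.43 -0.59  0.94] tcp [ 559.51 -225.42  324.92] tilt [ 0.0032 -0.0037] w 31.82 q7 -0.0883
```

View pics/scene8.png

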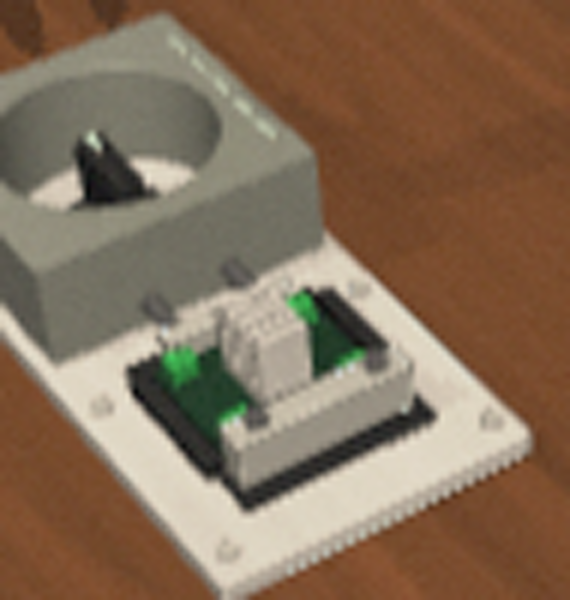

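View pics/top8.png

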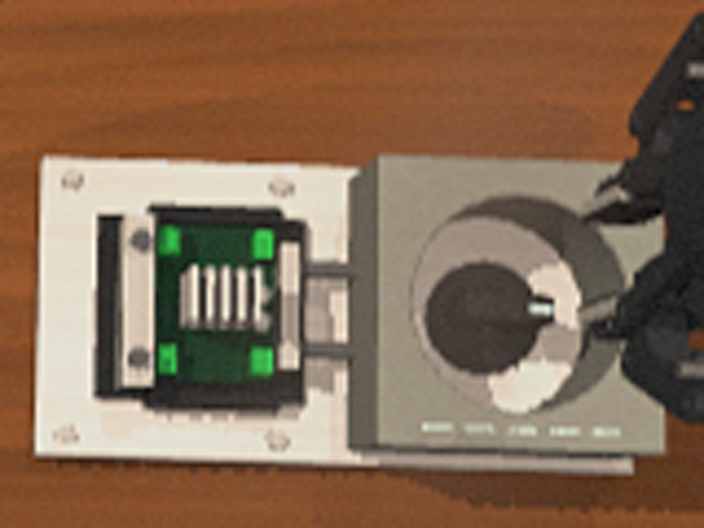

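Run:
```python
import cv2,numpy as np
from h import *
F={k:dict(np.load(f"pics/top{k}.npz")) for k in(0,8)}
th=-.028;c,s=np.cos(th),np.sin(th)
for k,f in F.items():
    P=cloud(f);d=P[...,:2]-np.array((.55864,-.22759)); lx=(c*d[...,0]+s*d[...,1])*1e3; ly=(-s*d[...,0]+c*d[...,1])*1e3; z=P[...,2]*1e3
    jw=(abs(lx)<26)&(ly>66)&(ly<105)&(z>28.5)&(z<35)&((abs(lx)>16))
    print(k,jw.sum(),"jaw ly",ly[jw].mean().round(2),np.percentile(ly[jw],[2,98]).round(1))
    fe=(abs(lx)<36)&(ly>140)&(ly<170)&(z>34)&(z<40);print(" fence",np.percentile(ly[fe],[2,98]).round(1))
    g=f["color"].astype(float).mean(2)
    # intensity profile of jaw top along ly at |lx|~20..26 , z=32
    for a in(-22,22):
        L=np.arange(60,160,.5);pr=np.zeros(len(L))
        for da in(-3,-1.5,0,1.5,3):
            X=np.c_[.55864+(c*(a+da)-s*L)/1e3,-.22759+(s*(a+da)+c*L)/1e3,np.full(len(L),.032)]
            q=proj(f,X).astype(np.float32); pr+=cv2.remap(g.astype(np.float32),q[:,0],q[:,1],cv2.INTER_LINEAR).ravel()
        gr=np.gradient(pr/5,.5); i=np.argsort(gr)[:6]; print("  lx",a,"falling edges",[(L[j],gr[j].round(1)) for j in sorted(i)])
# registration jaw in top
def reg(a,b,lx,ly,z,rad,rng):
    A,B=[cv2.cvtColor(F[k]["color"],cv2.COLOR_RGB2GRAY).astype(np.float32) for k in(a,b)]
    W=lambda l:np.array([.55864+(c*lx-s*l)/1e3,-.22759+(s*lx+c*l)/1e3,z/1e3])
    g=(proj(F[a],W(ly+10))-proj(F[a],W(ly)))/10;p=np.round(proj(F[a],W(ly)));w,h=rad
    t=A[int(p[1])-h:int(p[1])+h+1,int(p[0])-w:int(p[0])+w+1];best=[]
    for d in np.arange(*rng,.1):
        M=np.float32([[1,0,p[0]-w+g[0]*d],[0,1,p[1]-h+g[1]*d]])
        pa=cv2.warpAffine(B,M,(2*w+1,2*h+1),flags=cv2.INTER_CUBIC|cv2.WARP_INVERSE_MAP);best.append((np.corrcoef(t.ravel(),pa.ravel())[0,1],d))
    return [(round(a,3),round(b,1)) for a,b in sorted(best)[-2:]]
for lx in(-20,0,20): print(lx,reg(0,8,lx,79.5,32,(4,4),(8,18)))
print(reg(0,8,0,79.5,32,(5,17),(8,18)))
```

```text
0 51 jaw ly 78.47 [73.8 82.8]
 fence [151.9 164.6]
  lx -22 falling edges [(np.float64(82.0), np.float64(-47.7)), (np.float64(82.5), np.float64(-55.2)), (np.float64(83.0), np.float64(-55.2)), (np.float64(86.0), np.float64(-36.3)), (np.float64(86.5), np.float64(-36.6)), (np.float64(87.0), np.float64(-34.7))]
  lx 22 falling edges [(np.float64(82.5), np.float64(-42.0)), (np.float64(83.0), np.float64(-47.9)), (np.float64(83.5), np.float64(-47.9)), (np.float64(84.0), np.float64(-29.9)), (np.float64(86.5), np.float64(-22.0)), (np.float64(87.0), np.float64(-21.7))]
8 65 jaw ly 92.86 [ 81.2 104.2]
 fence [151.8 164.5]
  lx -22 falling edges [(np.float64(94.0), np.float64(-33.8)), (np.float64(94.5), np.float64(-34.2)), (np.float64(95.0), np.float64(-36.1)), (np.float64(95.5), np.float64(-39.1)), (np.float64(96.0), np.float64(-40.4)), (np.float64(96.5), np.float64(-40.9))]
  lx 22 falling edges [(np.float64(94.0), np.float64(-37.0)), (np.float64(94.5), np.float64(-53.4)), (np.float64(95.0), np.float64(-54.2)), (np.float64(95.5), np.float64(-46.4)), (np.float64(96.0), np.float64(-32.4)), (np.float64(96.5), np.float64(-27.1))]
-20 [(np.float64(0.69), np.float64(12.3)), (np.float64(0.69), np.float64(12.4))]
0 [(np.float64(0.781), np.float64(11.2)), (np.float64(0.781), np.float64(11.3))]
20 [(np.float64(0.676), np.float64(11.8)), (np.float64(0.678), np.float64(11.5))]
[(np.float64(0.539), np.float64(11.1)), (np.float64(0.539), np.float64(11.2))]
```

The jaw travelled about 11.9 mm against 15.2 mm of knob travel, so about 3.3 mm of spring compression (≈0.115 N m). This agrees with the torque reading. Last, I'll check that the bystanders haven't moved, then hand in.

Run:
```python
import numpy as np
from bench import r
a=np.load("pics/top0.npz")["color"].astype(int);b=np.load("pics/top8.npz")["color"].astype(int)
for n,(u0,u1,v0,v1) in dict(spare=(192,240,200,252),driver=(330,362,228,342),others=(190,300,100,320)).items():
    print(n,abs(a-b)[v0:v1,u0:u1].mean().round(2))
o=r.get_obs();print(o["clock"],o["contact_force"].round(2))
print(r.hand_in())
```

```text
spare 2.74
driver 2.57
others 4.65
21.55 [ 0.29 -0.85 -1.  ]
the job is handed in; nothing more can be done
None
```

The board with the tall heat sink is in the nest between the curbs, clamped against the fence, and the job is handed in at 21.6 s. No verdict was reported.

**Board:** I gripped the heat sink across its 22 mm and lowered the board until pushing down no longer lowered the tool. That was at a tool height of 198.5 mm against the expected 198.4 mm. After release, both cameras showed it flat and square between the curbs.

**Clamping:** I turned the knob clockwise by about 87° with the fingers inside the well.
- **Torque:** about 0.197 N m running free and 0.303 N m on the last creeping reading, so about 0.106 N m above. Single readings vary by about 0.03 N m.
- **Camera:** the jaw moved about 11.9 mm for 15.2 mm of knob travel. That is about 3.3 mm of spring compression, or roughly 0.115 N m, good to about 0.6 mm.
- **Disagreement:** the torque at joint 7 fell instead of rising near contact and jumped as the arm sped up and slowed down, so I did not use it. The two cameras also differed by 1 to 2 mm, and I averaged them, checking against the arm's own position while it held the board.

**Last checks:** the gripper was clear of everything and the board touched both jaw and fence. The flat board and screwdriver looked unmoved in the top view. No side force above about 2 N appeared in any reading I took in the well; I did not record forces between readings.

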